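# Seat-test a check valve in its clamped nest and show its foot

### The job

Seat-test the brass check valve that stands in the white nest: swing the handle of the toggle clamp up and over until the clamp locks over centre with its rubber pad pressed on top of the valve, leave it locked for a good second, then swing the handle all the way back so that the clamp is fully open. Then draw the valve up out of the nest, tip it over about 60 degrees from upright so that the face under its foot can be looked at, and finish while holding it still like that, with its foot at least 12 cm above the counter. Leave the other things on the counter and on the station's plate where they are.

Things in the scene. Friction and masses are not known exactly. Their poses are not given: they have to be found in the camera images.
- station: Fixed test station: aluminium plate, x -65 to 65, y -125 to 175, 10 mm thick; at y = 85 a white plastic nest block 64 x 64 mm, top 40 mm above the counter, beyond it a gauge lying dial up (32 mm high); at y = -5 a steel riser (46 x 62 mm) with a vertical-handle toggle clamp. Origin: on the counter; x across, y along from handle end to nest, z up. Yaw within 25 degrees of the robot's axes.
- clamp_pivot (a point): Fixed point: pivot of the clamp's holding arm, at (0, -5, 112) mm of the station. The clamp moves in the station's y-z plane at x = 0; all its pivots run along the station's x. It is a linkage: the handle turns 103 degrees in all as the arm swings 95. Let go in mid-swing it stays; near its open end it falls open; past dead centre it stays locked. The handle needs about 1 N, some 5 N near dead centre.
- nest_floor (a point): Fixed point: centre of the floor of the nest's round socket, at (0, 85, 22) mm of the station, 22 mm above the counter. The socket is 33 mm in diameter and 18 mm deep, open upwards.
- valve: Loose brass check valve standing in the nest, 66 mm tall, 0.24 to 0.48 kg. Origin: centre of the face under its foot; z runs up its axis. Round foot 31 mm in diameter in the socket; round barrel 38 mm in diameter from 26 to 50 mm above the foot (grip here from above, any yaw); hexagon 34 mm across flats from 50 to 62 mm; round mouth on top. In the nest its top is 88 mm above the counter.
- handle_grip (a point): Moving point in the middle of the clamp handle's black rubber grip, a round bar 19 mm in diameter reaching 53 mm from here towards the pivots and 25 mm to the free end. Starts at (0, -134, 83) mm of the station, handle level, free end to -y. Pinch it with fingers closing along the station's x, leaning with the turn (fingers kept upright creep 10 mm on it), or push it.
- clamp_handle (a joint): Handle against its link, rad: 0 fully open (start), 2.32 at dead centre, 2.42 locked at the stop (handle upright). Path of point handle_grip in the station's (y, z), mm, open to locked: (-134,83) (-138,92) (-141,107) (-140,135) (-131,166) (-112,197) (-81,225) (-50,239) (-15,243) dead centre, (-6,242) stop. Opening runs it backwards.
- clamp_arm (a joint): Angle of the clamp's holding arm, rad: 0 fully open (start: the arm leans back 5 degrees past upright), about 1.63 locked (arm level over the nest). The arm is 110 mm long from its pivot; open, its end is 225 mm above the counter, so pass over or around it.
- clamp_spindle: Spindle on the clamp's arm, 90 mm from its pivot, with a sprung black rubber pad 34 mm in diameter. Origin: centre of the pad's face; its own -z points out of the face. Locked, the pad presses on the valve's top with about 7 N. Open, the pad stands about 65 mm to -y of the nest's axis, 185 to 225 mm above the counter.
- brass_tee: Bystander: small brass pipe tee lying flat, 68 mm long, 35 mm high; origin on the counter under its centre
- brass_elbow: Bystander: brass 90-degree pipe elbow lying flat, legs 36 mm, 35 mm high; origin on the counter under its bend
- pvc_coupling: Bystander: white plastic pipe coupling standing on end, 48 mm diameter, 50 mm high; origin under its centre
- cement_can: Bystander: small can with a paper label and a screw cap, 66 mm diameter, 92 mm high; origin under its centre
- wrench: Bystander: steel wrench, 200 mm long, lying flat; origin under its middle
- tape_spool: Bystander: white plastic spool of thread tape, 48 mm diameter, 17 mm high, lying flat on the station's plate at the handle end, on the +x side
- brass_plug: Bystander: small brass hex-head plug, 27 mm across, 24 mm high, standing head up on the station's plate, between clamp and nest on the -x side
There are look-alikes about, which are no part of the job. What is shaped like the valve but pink or purple is not meant.

How it is judged (in metres and radians):
On the way, in this order (a step that is already met when the one before it is completed fails the run):
1. the clamp is locked past dead centre with its pad pressing on the valve in the nest, for 0.8 s (value of joint clamp_handle above 2.34 rad and contact force between clamp_spindle and valve above 4 N and distance between valve and nest_floor below 0.006 m), for 0.8 s.
2. the clamp is swung back fully open, the valve still in the nest (value of joint clamp_arm below 0.25 rad and distance between valve and nest_floor below 0.006 m), for 0.1 s.
3. the valve is drawn up out of the nest by the fingers (height (world z) of valve above 0.05 m and contact force between the fingers and valve above 1 N), for 0.1 s.
At the end, for the whole second after the job is handed in: The valve is held by the fingers alone, at rest, its axis 45 to 80 degrees from upright (foot downwards), the centre of its foot more than 120 mm above the counter and not touching the station; the clamp arm is within 17 degrees of fully open (angle between valve's own z axis and vertical between 0.785 and 1.4 rad and height (world z) of valve above 0.12 m and contact force between the fingers and valve above 1 N and contact force between station and valve below 0.1 N and value of joint clamp_arm below 0.3 rad and linear speed of valve below 0.03 m/s and angular speed of valve below 0.2 rad/s); the arm keeps its last pose, push and grip.
It fails at once if one of the other things was moved by more than 30 mm (distance of any of brass_tee, brass_elbow, pvc_coupling, cement_can, wrench, tape_spool, brass_plug from where it was at the start of the episode above 0.03 m).
It also fails if it takes over 66 s, if anything falls off the work surface, if the arm or the gripper's body presses on something with over 40 N, if the wrist force passes 120 N, or if a joint passes its speed limit or range.

### The arm

A 6-joint arm with a two-finger parallel gripper is mounted at the origin on the work surface. World frame = base frame: x ahead of the robot, y to its left, z up, the work surface at z = 0. Lengths are in mm, angles in rad, forces in N, time in s.
With the tool pointing down it reaches from about 425 to 925 mm from the base axis. Payload 12.5 kg.
Tool frame: the origin (TCP) lies at the very end of the fingers, on their centre line; the grasp point (between the pads) lies 19 mm behind it; x points along the fingers, y is the direction in which the jaws open and shut, and the axes are right-handed (so a half turn about x gives the same grasp; the last joint's range is limited). The gripper opens to 85 mm and grips with 20 to 120 N. Pads are 22 mm wide; open, the fingers measure 114 mm over their backs; the gripper's body (76 mm by 85 mm) begins 54 mm behind the grasp point. The pads swing forward as they close: fully open they stand 13 mm farther back than shut.
Start: joints at [-1.307, 0.491, 1.559, -0, 1.092, -0.106], TCP at [225.916, -582.758, 231.327] pointing down, gripper open.
Joint ranges: [-3.1, 3.1], [-0.84, 2.19], [0.05, 2.79], [-1.13, 4.28], [0.06, 2.93], [-2.69, 2.69]. Speed limits (rad/s): [2.22, 2.22, 2.79, 3.14, 3.14, 3.14].

### API

Orientations are given as a unit quaternion [x, y, z, w].
In Python, from plant import telemetry, vision, ctrl gives the robot as it stands. The module is installed in compiled form; this text tells all that it offers.
- The arm moves only by the tool arm_command, never from a script. Its arguments are lists of equal length, an entry for each row: "angular": the turn, a rotation vector about the tool's x, y, z in degrees, a list of three; "dp": the shift along the tool's x, y, z in m, a list of three; "claw": the closure, from -1 (fully open) to 1 (shut), so that 0 is half open. A call has 1 to 8 rows; each row is the pose to reach, as a shift and turn from the pose commanded when the call began, along the tool's axes at that moment; what a row does not reach only later rows make up. A row lasts 1/10 s, in which the tool goes at most 50 mm and 8.59 degrees, less where a joint would pass 70% of its speed; a pose out of reach is approached as far as the arm can. A call with a gripper value outside its range is refused whole. The fingers move at their own pace and stop on an object; "newtons" is the grip in N (left out, the last holds). Time passes only in rows, so rows that repeat a pose let the fingers close. It gives the time, the measured TCP pose, the force and the opening at its end, in the units of the state.
- telemetry.get_state(): the state, without advancing time (a new reading comes with each control period).
- vision.grab_frame(name): name is "side" or "top" or "wrist"; returns the picture (420x560x3 uint8, red, green, blue); there is no depth.
- vision.calibration(name): a dict with "K" (3x3 intrinsics, pixels), "origin" and "orientation" of the camera in the world. Camera axes: x right, y down, z forward; pixel columns grow to the right and rows downward; lengths in mm; the calibration is good to about 2 mm. A picture is of the moment at which its call begins: read the wrist's pose just before it. calibration takes no time and is no camera call; for the wrist camera it gives the pose at the moment of the call.
- ctrl.finish_job(): hands the job in, once; it reports no verdict.
The state is a dict: "time_s": time; "q": joint angles; "qvel": joint speeds; "joint_efforts": joint torques, N m; "tool_pos": TCP position; "tcp_rot": TCP orientation; "ft_force": force on the tool from outside, world axes, zero at the start; "ft_torque": the same for the moment, N m; "opening": opening from 0.0 (shut) to 1.0 (fully open).
Only numpy, scipy, OpenCV 4.12 (cv2) and the standard library are available. Lean on these libraries where they do the work, as an engineer would, in place of code of your own. Each camera call takes 0.05 s, during which the arm holds its last target.

## Working session

There is one attempt and no reset: what is moved stays moved. The work goes in short steps, Python scripts to look and compute and a tool call to move; the robot and the scene stay as the last step left them, time stands still between calls to the robot, and variables do not carry over. Pictures are saved under pics/ and viewed, and the job is handed in when it is done.

Besides the shell and the picture viewer there is one more tool, called after "Call:" by a JSON object that holds its "fn" and its "kwargs", one argument or row to a line. arm_command: Moves the arm, as the interface text tells. Its arguments: {"type":"object","properties":{"angular":{"type":"array","items":{"type":"array","items":{"type":"number"}}},"dp":{"type":"array","items":{"type":"array","items":{"type":"number"}}},"claw":{"type":"array","items":{"type":"number"}},"newtons":{"type":"number"}},"required":["angular","dp","claw"]}

```bash
mkdir -p pics
python3 - <<'E'
from plant import telemetry, vision, ctrl
import cv2
print(telemetry.get_state())
for n in ("side","top"):
    c=vision.calibration(n);print(n,c)
    cv2.imwrite(f"pics/{n}0.png",vision.grab_frame(n)[:,:,::-1])
E
```

```text
{'time_s': 0.0, 'q': array([-1.30658226e+00,  4.91545092e-01,  1.55945294e+00,  3.19845960e-06,
        1.09167612e+00, -1.05585198e-01]), 'qvel': array([ 1.76702833e-04, -9.54239070e-04, -1.08160448e-03,  6.37641351e-04,
       -9.53061742e-05,  8.89027980e-04]), 'joint_efforts': array([ 2.87269802e-03, -6.18444228e+01, -2.61589998e+01, -5.90541777e-05,
        4.04685183e-03, -4.00677754e-05]), 'tool_pos': array([ 225.8649742 , -582.52304321,  230.73551842]), 'tcp_rot': array([-0.69502464, -0.13038079,  0.69508323, -0.1296183 ]), 'ft_force': array([-0.01263909, -0.28462967,  0.19485249]), 'ft_torque': array([-0.01838913,  0.03309525,  0.05276314]), 'opening': 0.9984747026825099}
side {'K': array([[391.8194461 ,   0.        , 280.82787634],
       [  0.        , 391.8194461 , 208.67083958],
       [  0.        ,   0.        ,   1.        ]]), 'origin': array([234.18341292, 777.18035759, 756.1587063 ]), 'orientation': array([-0.18242695,  0.88134375, -0.4254726 ,  0.09448104])}
top {'K': array([[522.06516543,   0.        , 279.15932315],
       [  0.        , 522.06516543, 211.8817404 ],
       [  0.        ,   0.        ,   1.        ]]), 'origin': array([ 333.01233497,   29.13544006, 1526.28375865]), 'orientation': array([-0.701877  ,  0.70595626, -0.06880871,  0.06526708])}
```

View pics/side0.png

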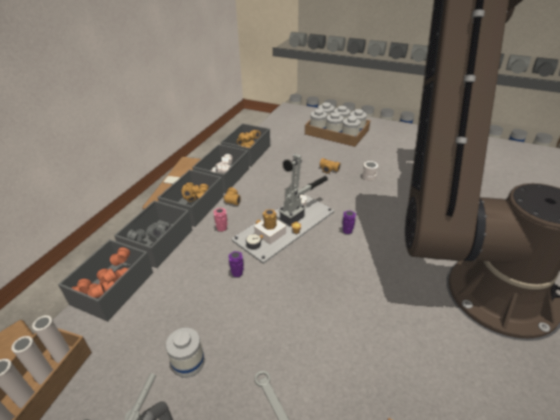

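View pics/top0.png

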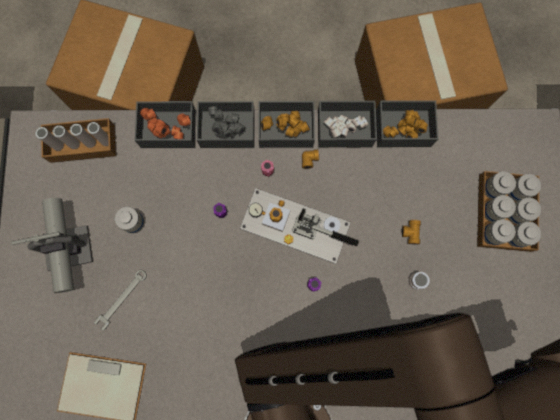

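```bash
cat > h.py <<'E'
import numpy as np, cv2
from scipy.spatial.transform import Rotation as R
from plant import telemetry, vision, ctrl
def proj(n,P,c=None):
    c=c or vision.calibration(n); r=R.from_quat(c["orientation"]).as_matrix()
    p=(np.atleast_2d(P)-c["origin"])@r; p=p@c["K"].T; return p[:,:2]/p[:,2:]
def plane(n,uv,z,c=None):
    c=c or vision.calibration(n); r=R.from_quat(c["orientation"]).as_matrix()
    uv=np.atleast_2d(uv); d=np.c_[uv,np.ones(len(uv))]@np.linalg.inv(c["K"]).T@r.T
    return c["origin"]+d*((z-c["origin"][2])/d[:,2])[:,None]
E
python3 - <<'E'
from h import *
print(proj("top",[[0,0,0],[500,0,0],[500,300,0],[500,-300,0]]))
a=cv2.imread("pics/top0.png")[175:275,210:380]
cv2.imwrite("pics/topc.png",cv2.resize(a,None,fx=4.7,fy=4.7,interpolation=cv2.INTER_CUBIC))
a=cv2.imread("pics/side0.png")[140:265,220:350]
cv2.imwrite("pics/sidec.png",cv2.resize(a,None,fx=4.7,fy=4.7,interpolation=cv2.INTER_CUBIC))
E
```

```text
[[288.04008197 435.4415186 ]
 [286.43203708 254.1725095 ]
 [183.99997289 254.75810101]
 [388.64215956 253.5881868 ]]
```

View pics/topc.png

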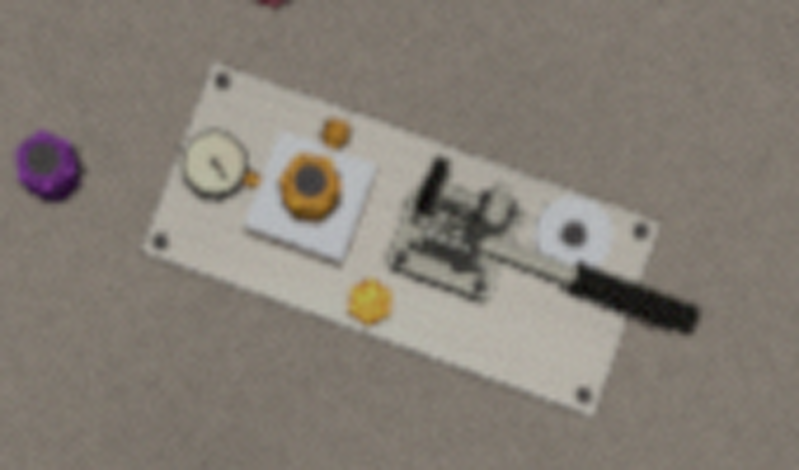

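View pics/sidec.png

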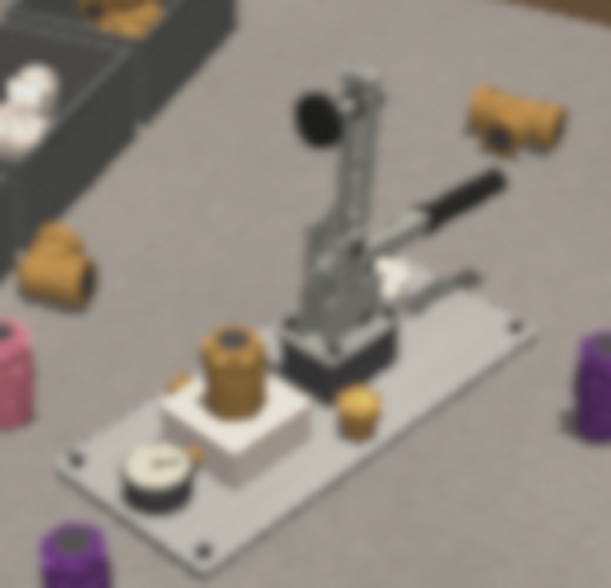

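Run:
```python
from h import *
im=cv2.imread("pics/top0.png"); 
hsv=cv2.cvtColor(im,cv2.COLOR_BGR2HSV)
print(hsv[250,290],hsv[240,230],im[235,265])
def fit(uvs,n):
    w=plane(n,uvs,10)[:,:2]; L=np.array([[65,175],[-65,175],[-65,-125],[65,-125]],float)
    lc=L-L.mean(0); wc=w-w.mean(0); a=np.arctan2((lc[:,0]*wc[:,1]-lc[:,1]*wc[:,0]).sum(),(lc*wc).sum())
    Rm=np.array([[np.cos(a),-np.sin(a)],[np.sin(a),np.cos(a)]]); t=w.mean(0)-Rm@L.mean(0)
    print(n,np.degrees(a),t,(w-(L@Rm.T+t)).round(1).tolist())
fit(np.array([[213,63],[148,251],[594,413],[657,222]])/4.7+[210,175],"top")
# side corners: gauge end +x, gauge -x, handle -x, handle +x?
fit(np.array([[57,470],[205,580],[540,337],[400,235]])/4.7+[220,140],"side")
# mask
g=cv2.cvtColor(im,cv2.COLOR_BGR2GRAY); m=((g>150)).astype(np.uint8)
m=cv2.morphologyEx(m,cv2.MORPH_CLOSE,np.ones((5,5)))
cs,_=cv2.findContours(m,cv2.RETR_EXTERNAL,cv2.CHAIN_APPROX_NONE)
for c in cs:
    if cv2.contourArea(c)>2000:
        r=cv2.minAreaRect(c); b=cv2.boxPoints(r); print(r,b.tolist())
```

```text
[ 17  37 124] [ 16  34 126] [167 177 180]
top -20.22206166349933 [575.53509961 -50.77191846] [[-0.9, 0.3], [0.6, -4.3], [1.4, 0.9], [-1.1, 3.1]]
side -20.626895615088287 [569.26916959 -47.24981065] [[-1.7, 4.8], [0.0, 5.3], [-0.1, 7.3], [1.8, -17.5]]
((99.94906616210938, 387.7716979980469), (74.51399993896484, 58.41946792602539), 10.619654655456543) [[57.94717788696289, 409.6151123046875], [68.71321105957031, 352.19622802734375], [141.95095825195312, 365.92828369140625], [131.18492126464844, 423.34716796875]]
((295.1459655761719, 225.0985107421875), (101.49767303466797, 42.80331039428711), 19.98310661315918) [[240.138671875, 227.8685760498047], [254.76641845703125, 187.64231872558594], [350.15325927734375, 222.3284454345703], [335.5255126953125, 262.5546875]]
```

Run:
```python
from h import *
uv=np.array([[254.77,187.64],[240.14,227.87],[335.5,262.55],[350.15,222.33]])+.0
w=plane("top",uv,10)[:,:2]; print(w, np.degrees(np.arctan2(*(w[0]-w[3]))),np.degrees(np.arctan2(*(w[1]-w[2]))), np.linalg.norm(w[0]-w[3]),np.linalg.norm(w[0]-w[1]))
a=np.radians(-20.1);Rm=np.array([[np.cos(a),-np.sin(a)],[np.sin(a),np.cos(a)]])
print("origin",w.mean(0)-Rm@[0,25])
# valve mouth and pad etc
o=w.mean(0)-Rm@[0,25]
print("valve pred",o+Rm@[0,85], "top view mouth",plane("top",np.array([[312,181]])/4.7+[210,175],88))
print("side mouth",plane("side",np.array([[234,340]])/4.7+[220,140],88))
# handle end
print("handle grip pred",o+Rm@[0,-134]);
e=plane("top",np.array([[577,277],[693,318]])/4.7+[210,175],83)
print("handle obs",e, (Rm.T@(e[:,:2]-o).T).T)
# side mapping check
for p in [(0,-159,83),(0,-81,83),(65,175,10),(-65,175,10),(-65,-125,10)]:
    P=np.r_[o+Rm@p[:2],p[2]]; print(p,(proj("side",P)-[220,140])*4.7,(proj("top",P)-[210,175])*4.7)
```

```text
[[ 698.48191713   92.90196815]
 [ 577.20255279  135.57889014]
 [ 473.68904622 -142.13487182]
 [ 591.95283371 -188.49736129]] 20.735115915051672 20.44216129165197 300.8887306361388 128.56906270461315
origin [576.7400951  -49.01520001]
valve pred [605.95116914  30.80781142] top view mouth [[604.84082339  28.84463352  88.        ]]
side mouth [[602.0969224   32.62463099  88.        ]]
handle grip pred [ 530.68969602 -174.85382979]
handle obs [[ 546.86416496 -128.37289736   83.        ]
 [ 521.94017785 -196.52483609   83.        ]] [[  -0.78427223  -84.79151047]
 [  -0.76917082 -157.3579742 ]]
(0, -159, 83) [[493.38608482 172.18486917]] [[696.03593346 317.71815242]]
(0, -81, 83) [[415.79793075 222.49870065]] [[571.38038431 273.6346713 ]]
(65, 175, 10) [[ 49.91453039 460.76596055]] [[210.28048881  60.26767452]]
(-65, 175, 10) [[201.30225936 568.57156791]] [[138.30452733 250.66057387]]
(-65, -125, 10) [[532.20585939 324.90915826]] [[593.01064714 413.00066367]]
```

```bash
cat >> h.py <<'E'
YAW=-20.4; O=np.array([575.3,-49.0])
def S2W(p,O_=None,yaw=None):
    O_=O if O_ is None else O_; a=np.radians(YAW if yaw is None else yaw)
    p=np.atleast_2d(np.asarray(p,float)); return np.c_[p[:,0]*np.cos(a)-p[:,1]*np.sin(a)+O_[0],p[:,0]*np.sin(a)+p[:,1]*np.cos(a)+O_[1],p[:,2]]
def ori(tilt,sign=1):
    "tool x: down leaning by tilt deg towards station +y (fingers point +y); jaw axis = sign*station x"
    a=np.radians(YAW); t=np.radians(tilt)
    X=np.array([-np.sin(a)*np.sin(t),np.cos(a)*np.sin(t),-np.cos(t)]); Y=sign*np.array([np.cos(a),np.sin(a),0])
    return R.from_matrix(np.c_[X,Y,np.cross(X,Y)])
def rel(p0,r0,p1,r1):
    return (r0.inv().apply(np.asarray(p1)-p0)/1000).round(4), (r0.inv()*r1).as_rotvec(degrees=True).round(2)
def st():
    s=telemetry.get_state(); return s,s["tool_pos"],R.from_quat(s["tcp_rot"])
def grip2tcp(g,r): return np.asarray(g)+r.apply([19,0,0])
E
python3 - <<'E'
from h import *
s,p,r=st(); print(r.as_matrix().round(3))
for sg in (1,-1):
    r1=ori(0,sg); g=S2W([0,-134,83])[0]; t=grip2tcp(g,r1)+[0,0,130]; print(sg,t,rel(p,r,t,r1))
print(vision.calibration("wrist"))
E
```

```text
[[-0.     0.361 -0.932]
 [ 0.001 -0.932 -0.361]
 [-1.    -0.001 -0.   ]]
1 [ 528.59134566 -174.59578659  194.        ] (array([ 0.0371, -0.2709, -0.4297]), array([-4.841e+01, -3.000e-02,  5.000e-02]))
-1 [ 528.59134566 -174.59578659  194.        ] (array([ 0.0371, -0.2709, -0.4297]), array([1.3159e+02, 6.0000e-02, 4.0000e-02]))
{'K': array([[292.96618444,   0.        , 277.05004695],
       [  0.        , 292.96618444, 209.33175459],
       [  0.        ,   0.        ,   1.        ]]), 'origin': array([ 300.46907903, -554.14241256,  373.02996216]), 'orientation': array([ 0.81448883, -0.55811235, -0.08967614,  0.13067802])}
```

Call:
{"fn": "arm_command", "kwargs": {
  "angular": [
    [-8,0,0],
    [-16,0,0],
    [-24,0,0],
    [-32,0,0],
    [-40,0,0],
    [-48.4,0,0],
    [-48.4,0,0],
    [-48.4,0,0]
  ],
  "dp": [
    [0,-0.024,-0.038],
    [0,-0.049,-0.078],
    [0,-0.073,-0.116],
    [0,-0.098,-0.156],
    [0,-0.122,-0.194],
    [0,-0.147,-0.233],
    [0,-0.171,-0.271],
    [0,-0.196,-0.311]
  ],
  "claw": [-0.3,-0.3,-0.3,-0.3,-0.3,-0.3,-0.3,-0.3],
  "newtons": 40
}}

```text
time_s: 0.9
tool_pos: [445.7, -286.0, 231.2]
tcp_rot: [-0.581, -0.404, 0.581, -0.403]
ft_force: [0.5, -1.1, 0.0]
opening: 0.651
```

Run:
```python
from h import *
s,p,r=st(); print(s["q"].round(3))
r1=ori(0,1); g=S2W([0,-134,83])[0]; t=grip2tcp(g,r1)+[0,0,110]; print(t,rel(p,r,t,r1))
```

```text
[-0.695  0.356  1.792 -0.     0.994 -0.339]
[ 528.59134566 -174.59578659  174.        ] (array([ 0.0572,  0.0388, -0.1333]), array([-0.01,  0.  ,  0.01]))
```

Call:
{"fn": "arm_command", "kwargs": {
  "angular": [
    [0,0,0],
    [0,0,0],
    [0,0,0],
    [0,0,0],
    [0,0,0]
  ],
  "dp": [
    [0.013,0.0097,-0.033],
    [0.027,0.0194,-0.067],
    [0.042,0.029,-0.1],
    [0.057,0.0388,-0.1333],
    [0.057,0.0388,-0.1333]
  ],
  "claw": [-0.3,-0.3,-0.3,-0.3,-0.3]
}}

```text
time_s: 1.4
tool_pos: [528.8, -173.1, 172.2]
tcp_rot: [-0.58, -0.405, 0.58, -0.403]
ft_force: [-0.5, 1.1, 1.0]
opening: 0.648
```

Run:
```python
from h import *
s,p,r=st(); print(p,r.as_matrix().round(3),s["q"].round(3),s["opening"])
c=vision.calibration("wrist"); im=vision.grab_frame("wrist")[:,:,::-1].copy()
cv2.imwrite("pics/w1.png",im)
import pickle; pickle.dump((c,p,r.as_quat()),open("w1.pkl","wb"))
print(c["origin"], proj("wrist",S2W([[0,-81,83],[0,-159,83],[0,-134,83]]),c))
```

```text
[ 528.78367728 -173.11756655  172.23626795] [[-0.003  0.938 -0.346]
 [ 0.002 -0.346 -0.938]
 [-1.    -0.003 -0.001]] [-0.435  0.464  1.793  0.     0.887 -0.082] 0.6475746508501468
[556.61886212 -98.47465254 314.50454004] [[278.12752207 150.73038013]
 [277.79959929 242.1385083 ]
 [277.897595   214.82230706]]
```

View pics/w1.png

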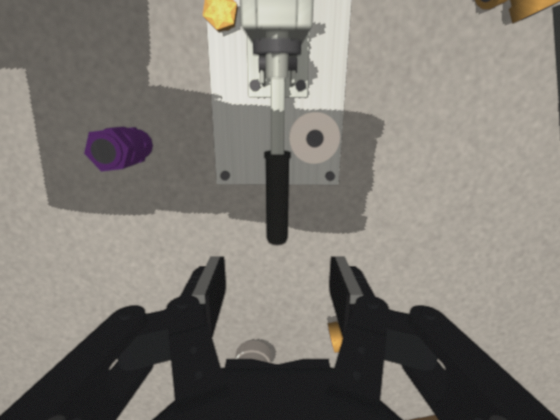

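```bash
sed -i 's/O=np.array(\[575.3,-49.0\])/O=np.array([575.0,-49.9])/' h.py
python3 - <<'E'
from h import *
s,p,r=st(); print(p)
r1=ori(0,1); g=S2W([0,-134,83])[0]; t=grip2tcp(g,r1); print(t,rel(p,r,t,r1))
E
```

```text
[ 528.24023131 -174.57554462  173.1033359 ]
[ 528.29134566 -175.49578659   64.        ] (array([0.1091, 0.0006, 0.0009]), array([ 0.15, -0.01,  0.13]))
```

Call:
{"fn": "arm_command", "kwargs": {
  "angular": [
    [0,0,0],
    [0,0,0],
    [0,0,0],
    [0,0,0],
    [0,0,0],
    [0,0,0],
    [0,0,0],
    [0,0,0]
  ],
  "dp": [
    [0.03,0,0],
    [0.06,0,0],
    [0.085,0,0],
    [0.1,0,0],
    [0.109,0,0.001],
    [0.109,0,0.001],
    [0.109,0,0.001],
    [0.109,0,0.001]
  ],
  "claw": [-0.3,-0.3,-0.3,-0.3,-0.3,0.9,0.9,0.9],
  "newtons": 30
}}

```text
time_s: 2.25
tool_pos: [527.2, -177.3, 66.1]
tcp_rot: [-0.581, -0.404, 0.581, -0.403]
ft_force: [-4.7, -1.4, 1.2]
opening: 0.211
```

Call:
{"fn": "arm_command", "kwargs": {
  "angular": [
    [0,0,0],
    [0,0,0]
  ],
  "dp": [
    [0,0,0],
    [0,0,0]
  ],
  "claw": [0.9,0.9]
}}

```text
time_s: 2.45
tool_pos: [527.2, -177.3, 65.8]
tcp_rot: [-0.581, -0.403, 0.581, -0.404]
ft_force: [-5.6, -2.1, 1.4]
opening: 0.208
```

Run:
```python
from h import *
s,p,r=st(); print(p,s["ft_force"],s["opening"],s["time_s"])
print("err to cmd", p-grip2tcp(S2W([0,-134,83])[0],ori(0)))
cv2.imwrite("pics/w2.png",vision.grab_frame("wrist")[:,:,::-1])
```

```text
[ 527.21432055 -177.28152606   65.81592392] [-5.58904488 -2.1412326   1.44574434] 0.2080723811778002 2.45
err to cmd [-1.07702511 -1.78573946  1.81592392]
```

View pics/w2.png

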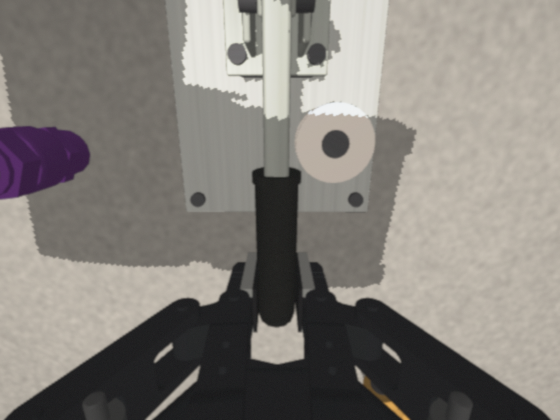

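```bash
cat >> h.py <<'E'
from scipy.interpolate import PchipInterpolator as PI
PTS=np.array([(-134,83),(-138,92),(-141,107),(-140,135),(-131,166),(-112,197),(-81,225),(-50,239),(-15,243),(-6,242)],float)
ARC=np.r_[0,np.cumsum(np.linalg.norm(np.diff(PTS,axis=0),axis=1))]
PATH=PI(ARC,PTS)
def pose(s,T):
    y,z=PATH(min(s,ARC[-1])); r=ori(T); return grip2tcp(S2W([0,y,z])[0],r),r
def rows(s0,T0,seq):
    p0,r0=pose(s0,T0)
    out=[rel(p0,r0,*pose(s,T)) for s,T in seq]
    print("ang",[o[1].round(1).tolist() for o in out]); print("dp",[o[0].round(4).tolist() for o in out])
E
python3 - <<'E'
from h import *
print(ARC)
rows(0,0,[(s,s/3) for s in (5,10,16,23,30,38,46,54)])
E
```

```text
[  0.           9.8488578   25.14591634  53.16376779  85.44379258
 121.8031105  163.57630765 197.59101036 232.81884026 241.8742254 ]
ang [[-0.0, 1.7, -0.0], [-0.0, 3.3, 0.0], [-0.0, 5.3, 0.0], [0.0, 7.7, -0.0], [-0.0, 10.0, -0.0], [-0.0, 12.7, 0.0], [-0.0, 15.3, -0.0], [0.0, 18.0, -0.0]]
dp [[-0.0045, 0.0, 0.0017], [-0.0092, 0.0, 0.0029], [-0.015, 0.0, 0.0039], [-0.022, 0.0, 0.0044], [-0.0291, 0.0, 0.0037], [-0.0373, 0.0, 0.0026], [-0.0456, -0.0, 0.0014], [-0.0537, 0.0, 0.0001]]
```

Call:
{"fn": "arm_command", "kwargs": {
  "angular": [
    [0,1.7,0],
    [0,3.3,0],
    [0,5.3,0],
    [0,7.7,0],
    [0,10,0],
    [0,12.7,0],
    [0,15.3,0],
    [0,18,0]
  ],
  "dp": [
    [-0.0045,-0.0005,0.0017],
    [-0.0092,-0.001,0.0029],
    [-0.015,-0.001,0.0039],
    [-0.022,-0.001,0.0044],
    [-0.0291,-0.001,0.0037],
    [-0.0373,-0.001,0.0026],
    [-0.0456,-0.001,0.0014],
    [-0.0537,-0.001,0.0001]
  ],
  "claw": [0.9,0.9,0.9,0.9,0.9,0.9,0.9,0.9]
}}

```text
time_s: 3.3
tool_pos: [527.0, -176.6, 119.8]
tcp_rot: [0.665, 0.462, -0.482, 0.335]
ft_force: [1.4, 4.4, -3.1]
opening: 0.209
```

Run:
```python
from h import *
s,p,r=st(); print(p,s["ft_force"],s["opening"],s["q"].round(3))
pn,rn=pose(54,18); print(pn, p-pn)
print((r*rn.inv()).as_rotvec(degrees=True))
rows(54,18,[(s,s/3) for s in (64,75,86,97,108,119,130,141)])
```

```text
[ 526.99878878 -176.55855922  119.76528663] [ 1.41603743  4.36158751 -3.05553615] 0.20869998322500377 [-0.584  0.556  1.847  0.413  0.855 -0.52 ]
[ 528.26723028 -175.56063089  117.74971631] [-1.2684415  -0.99792833  2.01557032]
[ 0.08495219 -0.10881355  0.0007969 ]
ang [[-0.0, 3.3, 0.0], [-0.0, 7.0, 0.0], [-0.0, 10.7, 0.0], [0.0, 14.3, 0.0], [0.0, 18.0, 0.0], [0.0, 21.7, 0.0], [-0.0, 25.3, 0.0], [0.0, 29.0, 0.0]]
dp [[-0.0088, 0.0, -0.0058], [-0.018, 0.0, -0.0135], [-0.0267, -0.0, -0.0217], [-0.0349, 0.0, -0.0304], [-0.0425, -0.0, -0.0401], [-0.0494, 0.0, -0.0502], [-0.0556, 0.0, -0.0605], [-0.0613, -0.0, -0.0715]]
```

Call:
{"fn": "arm_command", "kwargs": {
  "angular": [
    [0,3.3,0],
    [0,7,0],
    [0,10.7,0],
    [0,14.3,0],
    [0,18,0],
    [0,21.7,0],
    [0,25.3,0],
    [0,29,0]
  ],
  "dp": [
    [-0.0088,0,-0.0058],
    [-0.018,0,-0.0135],
    [-0.0267,0,-0.0217],
    [-0.0349,0,-0.0304],
    [-0.0425,0,-0.0401],
    [-0.0494,0,-0.0502],
    [-0.0556,0,-0.0605],
    [-0.0613,0,-0.0715]
  ],
  "claw": [0.9,0.9,0.9,0.9,0.9,0.9,0.9,0.9]
}}

```text
time_s: 4.1
tool_pos: [544.0, -131.3, 200.3]
tcp_rot: [0.765, 0.531, -0.3, 0.21]
ft_force: [-2.6, -1.2, 1.1]
opening: 0.189
```

Run:
```python
from h import *
s,p,r=st(); print(p,s["ft_force"],s["opening"],s["q"].round(3))
pn,rn=pose(141,47); print(pn, p-pn)
print((r*rn.inv()).as_rotvec(degrees=True))
rows(141,47,[(s,s/3) for s in (150,159,168,177,186,195,204,212)])
cv2.imwrite("pics/side3.png",vision.grab_frame("side")[120:300,180:400,::-1].repeat(3,0).repeat(3,1))
```

```text
[ 544.0238384  -131.31085553  200.25518895] [-2.60025695 -1.21933154  1.06839275] 0.18915320335710448 [-0.686  0.549  1.814  0.821  1.245 -0.796]
[ 545.38177102 -129.54101767  198.15491909] [-1.35793263 -1.76983786  2.10026987]
[ 0.0029719  -0.13535195 -0.02889878]
ang [[0.0, 3.0, 0.0], [0.0, 6.0, 0.0], [0.0, 9.0, 0.0], [-0.0, 12.0, 0.0], [0.0, 15.0, -0.0], [-0.0, 18.0, -0.0], [0.0, 21.0, 0.0], [-0.0, 23.7, -0.0]]
dp [[0.0009, 0.0, -0.0101], [0.0024, 0.0, -0.02], [0.0045, 0.0, -0.0295], [0.0071, 0.0, -0.0392], [0.0103, 0.0, -0.0487], [0.0144, 0.0, -0.0575], [0.0192, 0.0, -0.0656], [0.0238, 0.0, -0.0727]]
```

View pics/side3.png

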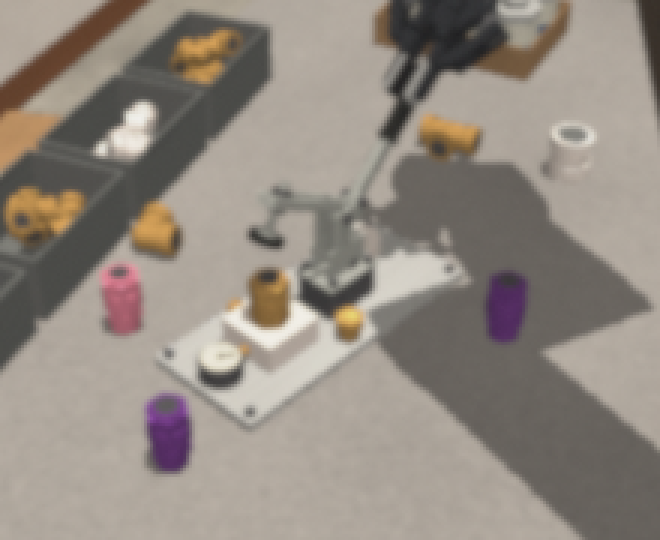

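Call:
{"fn": "arm_command", "kwargs": {
  "angular": [
    [0,3,0],
    [0,6,0],
    [0,9,0],
    [0,12,0],
    [0,15,0],
    [0,18,0],
    [0,21,0],
    [0,23.7,0]
  ],
  "dp": [
    [0.0009,0,-0.0101],
    [0.0024,0,-0.02],
    [0.0045,0,-0.0295],
    [0.0071,0,-0.0392],
    [0.0103,0,-0.0487],
    [0.0144,0,-0.0575],
    [0.0192,0,-0.0656],
    [0.0238,0,-0.0727]
  ],
  "claw": [0.9,0.9,0.9,0.9,0.9,0.9,0.9,0.9]
}}

```text
time_s: 4.95
tool_pos: [567.4, -67.9, 236.5]
tcp_rot: [0.81, 0.562, -0.137, 0.096]
ft_force: [0.1, -0.1, 0.5]
opening: 0.049
```

Run:
```python
from h import *
s,p,r=st(); print(p,s["ft_force"],s["opening"],s["q"].round(3))
pn,rn=pose(212,212/3); print(pn, p-pn)
print((r*rn.inv()).as_rotvec(degrees=True))
rows(212,212/3,[(s,s/3) for s in (217,222,227,232,236,239,242)])
cv2.imwrite("pics/side4.png",vision.grab_frame("side")[120:300,180:400,::-1].repeat(3,0).repeat(3,1))
```

```text
[567.35386442 -67.88756823 236.54319914] [ 0.12689424 -0.0619362   0.48069842] 0.04902016796753821 [-0.663  0.626  1.856  1.128  1.484 -0.945]
[568.73503587 -66.74598088 235.06865203] [-1.38117145 -1.14158735  1.4745471 ]
[ 0.01895265 -0.06755666 -0.01230703]
ang [[0.0, 1.7, 0.0], [0.0, 3.3, 0.0], [0.0, 5.0, 0.0], [0.0, 6.7, 0.0], [0.0, 8.0, 0.0], [0.0, 9.0, -0.0], [0.0, 10.0, 0.0]]
dp [[0.0045, 0.0, -0.0028], [0.0091, 0.0, -0.0055], [0.0137, 0.0, -0.0081], [0.0183, 0.0, -0.0104], [0.022, 0.0, -0.012], [0.0249, 0.0, -0.013], [0.0277, 0.0, -0.0138]]
```

View pics/side4.png

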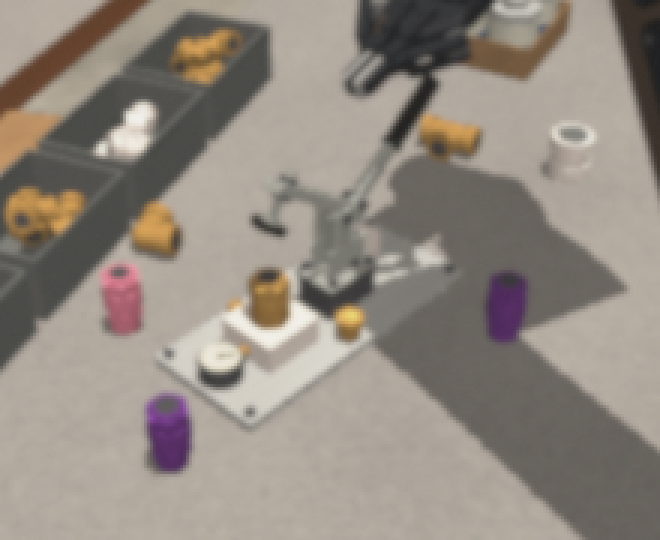

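Run:
```python
from h import *
c=vision.calibration("side"); r=R.from_quat(c["orientation"]).as_matrix()
a=np.radians(YAW); nx=np.array([np.cos(a),np.sin(a),0])
def onplane(uv):
    d=r@np.linalg.inv(c["K"])@np.r_[uv,1]; o3=np.r_[O,0]; t=nx@(o3-c["origin"])/(nx@d); P=c["origin"]+t*d
    return np.array([-np.sin(a)*(P[0]-O[0])+np.cos(a)*(P[1]-O[1]),P[2]])
for uv in [(434,80),(392,142),(420.5,100),(380,152),(345,208)]:
    print(uv,onplane(np.array(uv)/3+[180,120]))
for s in range(60,242,12):
    y,z=PATH(s); print(s,(y.round(),z.round()),((proj("side",S2W([0,y,z]),c)-[180,120])*3).round())
im=cv2.imread("pics/side4.png"); cv2.imwrite("pics/side4c.png",cv2.resize(im[0:300,200:500],None,fx=2,fy=2))
```

```text
(434, 80) [-143.18827318  194.43019971]
(392, 142) [-83.75161167 151.77023199]
(420.5, 100) [-124.01244995  180.58098666]
(380, 152) [-66.50024717 148.57417414]
(345, 208) [-18.00910921 108.60196189]
60 (np.float64(-139.0), np.float64(142.0)) [[428. 129.]]
72 (np.float64(-136.0), np.float64(153.0)) [[427. 120.]]
84 (np.float64(-132.0), np.float64(165.0)) [[425. 111.]]
96 (np.float64(-127.0), np.float64(175.0)) [[422. 104.]]
108 (np.float64(-120.0), np.float64(186.0)) [[418.  97.]]
120 (np.float64(-113.0), np.float64(196.0)) [[414.  90.]]
132 (np.float64(-105.0), np.float64(205.0)) [[409.  85.]]
144 (np.float64(-97.0), np.float64(213.0)) [[403.  80.]]
156 (np.float64(-87.0), np.float64(221.0)) [[397.  77.]]
168 (np.float64(-77.0), np.float64(227.0)) [[390.  74.]]
180 (np.float64(-67.0), np.float64(233.0)) [[383.  73.]]
192 (np.float64(-55.0), np.float64(238.0)) [[375.  73.]]
204 (np.float64(-44.0), np.float64(240.0)) [[366.  75.]]
216 (np.float64(-32.0), np.float64(242.0)) [[357.  78.]]
228 (np.float64(-20.0), np.float64(243.0)) [[348.  82.]]
240 (np.float64(-8.0), np.float64(242.0)) [[339.  88.]]
```

View pics/side4c.png

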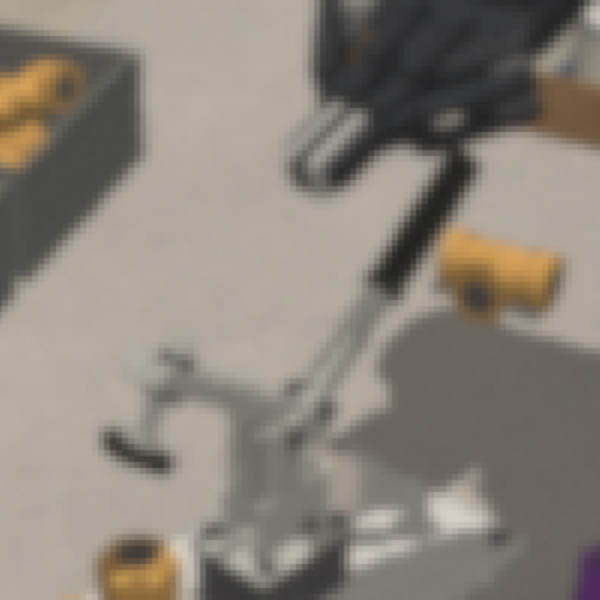

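Run:
```python
from h import *
s,p,r=st()
T=212/3
up=np.array(p)+[0,0,110]; print(rel(p,r,up,r))
# target hover: tilt -30, 100mm back from grip at (0,-124,180)
r1=ori(-30); g=S2W([0,-122,180])[0]; t=grip2tcp(g,r1)-r1.apply([90,0,0]); print("hover",t)
rr=(r.inv()*r1)
mid=up.copy()
seq=[]
for k in range(1,14):
    f=min(1,max(0,(k-1)/12)); rk=ori(T+( -30-T)*f); pk=up+(t-up)*f; seq.append(rel(p,r,pk,rk))
print([x[0].round(3).tolist() for x in seq]); print([x[1].round(1).tolist() for x in seq])
```

```text
(array([-3.600e-02, -1.000e-04, -1.039e-01]), array([0., 0., 0.]))
hover [ 544.84851791 -130.97489209  241.48780367]
[[-0.036, -0.0, -0.104], [-0.038, 0.0, -0.094], [-0.041, 0.0, -0.084], [-0.044, 0.0, -0.074], [-0.046, 0.0, -0.064], [-0.048, 0.0, -0.054], [-0.051, 0.001, -0.043], [-0.053, 0.001, -0.033], [-0.056, 0.001, -0.023], [-0.058, 0.001, -0.013], [-0.061, 0.001, -0.003], [-0.063, 0.001, 0.007], [-0.066, 0.001, 0.017]]
[[-0.0, -0.2, 0.0], [-0.0, -8.6, 0.0], [-0.0, -17.0, 0.0], [-0.0, -25.4, 0.0], [-0.0, -33.8, 0.0], [-0.0, -42.2, 0.0], [-0.0, -50.6, 0.0], [-0.0, -58.9, 0.0], [-0.0, -67.3, 0.0], [-0.0, -75.7, 0.0], [-0.0, -84.1, 0.0], [-0.0, -92.5, 0.0], [-0.0, -100.9, 0.0]]
```

Call:
{"fn": "arm_command", "kwargs": {
  "angular": [
    [0,0,0],
    [0,0,0],
    [0,0,0],
    [0,-8.4,0],
    [0,-16.8,0],
    [0,-25.2,0],
    [0,-33.6,0],
    [0,-42,0]
  ],
  "dp": [
    [-0.012,0,-0.035],
    [-0.024,0,-0.07],
    [-0.036,0,-0.104],
    [-0.038,0,-0.099],
    [-0.041,0,-0.094],
    [-0.043,0,-0.089],
    [-0.046,0,-0.084],
    [-0.048,0,-0.079]
  ],
  "claw": [0.9,0.5,-0.1,-0.1,-0.1,-0.1,-0.1,-0.1]
}}

```text
time_s: 5.8
tool_pos: [560.6, -87.3, 327.9]
tcp_rot: [0.706, 0.488, -0.421, 0.294]
ft_force: [-0.4, -0.3, -0.9]
opening: 0.55
```

Run:
```python
from h import *
s,p,r=st(); print(p,s["ft_force"],s["opening"],s["q"].round(3))
r1=ori(-30); g=S2W([0,-122,180])[0]; t=grip2tcp(g,r1)-r1.apply([90,0,0])
print(rel(p,r,t,r1))
```

```text
[560.63016264 -87.29363717 327.93796006] [-0.3637233  -0.28591429 -0.90304343] 0.5498243051909656 [-0.488  0.328  1.643  0.513  1.277 -0.309]
(array([0.0542, 0.0001, 0.0818]), array([ -0.12, -58.24,  -0.27]))
```

Call:
{"fn": "arm_command", "kwargs": {
  "angular": [
    [0,-8.4,0],
    [0,-16.8,0],
    [0,-25.2,0],
    [0,-33.6,0],
    [0,-42,0],
    [0,-50.2,0],
    [0,-58.2,0],
    [0,-58.2,0]
  ],
  "dp": [
    [0.008,0,0.012],
    [0.016,0,0.024],
    [0.024,0,0.036],
    [0.032,0,0.048],
    [0.04,0,0.06],
    [0.048,0,0.072],
    [0.0542,0,0.082],
    [0.0542,0,0.082]
  ],
  "claw": [-0.1,-0.1,-0.1,-0.1,-0.1,-0.1,-0.1,-0.1]
}}

```text
time_s: 6.6
tool_pos: [544.6, -127.7, 238.1]
tcp_rot: [-0.412, -0.288, 0.709, -0.494]
ft_force: [-0.6, 0.2, 0.6]
opening: 0.544
```

Run:
```python
from h import *
s,p,r=st(); print(p,s["ft_force"],s["opening"],s["q"].round(3))
r1=ori(-30); g=S2W([0,-122,180])[0]; t=grip2tcp(g,r1)-r1.apply([90,0,0])
print(rel(p,r,t,r1))
c=vision.calibration("wrist"); cv2.imwrite("pics/w5.png",vision.grab_frame("wrist")[:,:,::-1])
import pickle; pickle.dump(c,open("w5.pkl","wb"))
u=np.array([-np.cos(np.radians(36)),np.sin(np.radians(36))])
for y,z,k in [(-124,180,25),(-124,180,0),(-124,180,-53)]:
    print(k,proj("wrist",S2W([0,y+k*u[0],z+k*u[1]]),c))
cv2.imwrite("pics/side5.png",vision.grab_frame("side")[120:300,180:400,::-1].repeat(3,0).repeat(3,1))
```

```text
[ 544.57976838 -127.73406879  238.11489315] [-0.56889339  0.21578248  0.61447275] 0.5438216943480119 [-0.128  0.467  1.682 -0.549  1.18   0.486]
(array([-0.0015,  0.0014,  0.0042]), array([ 0.21, -0.33, -0.  ]))
25 [[278.88007931 259.2372087 ]]
0 [[279.02016375 229.05590175]]
-53 [[279.33914525 160.33107374]]
```

View pics/w5.png

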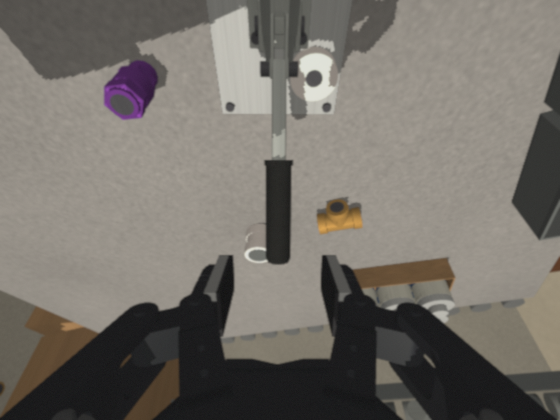

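View pics/side5.png

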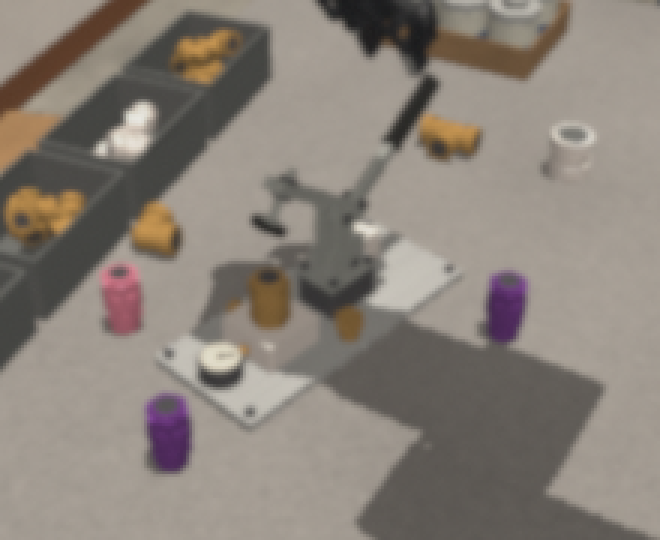

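Run:
```python
from h import *
s,p,r=st(); print(p)
r1=ori(-33); g=S2W([0,-124,181])[0]; t=grip2tcp(g,r1); print(rel(p,r,t,r1))
```

```text
[ 544.93162374 -128.57756858  240.09090941]
(array([0.09  , 0.0007, 0.007 ]), array([ 0.03, -3.71, -0.06]))
```

Call:
{"fn": "arm_command", "kwargs": {
  "angular": [
    [0,-3.5,0],
    [0,-3.5,0],
    [0,-3.5,0],
    [0,-3.5,0],
    [0,-3.5,0],
    [0,-3.5,0],
    [0,-3.5,0],
    [0,-3.5,0]
  ],
  "dp": [
    [0.03,0,0.004],
    [0.055,0,0.006],
    [0.075,0,0.007],
    [0.09,0,0.007],
    [0.09,0,0.007],
    [0.09,0,0.007],
    [0.09,0,0.007],
    [0.09,0,0.007]
  ],
  "claw": [-0.1,-0.1,-0.1,-0.1,0.9,0.9,0.9,0.9],
  "newtons": 50
}}

```text
time_s: 7.5
tool_pos: [527.0, -176.8, 166.4]
tcp_rot: [-0.392, -0.271, 0.722, -0.502]
ft_force: [-3.3, -6.1, 4.6]
opening: 0.207
```

Run:
```python
from h import *
s,p,r=st(); print(p,s["ft_force"],s["opening"],s["q"].round(3))
pn=grip2tcp(S2W([0,-124,181])[0],ori(-33)); print(p-pn)
cv2.imwrite("pics/w6.png",vision.grab_frame("wrist")[:,:,::-1])
```

```text
[ 527.03775613 -176.81573471  166.37618676] [-3.25448304 -6.07126984  4.58918476] 0.20736646428787217 [-0.195  0.551  1.787 -0.682  1.024  0.591]
[-1.13223707 -0.99364121  1.31092755]
```

View pics/w6.png

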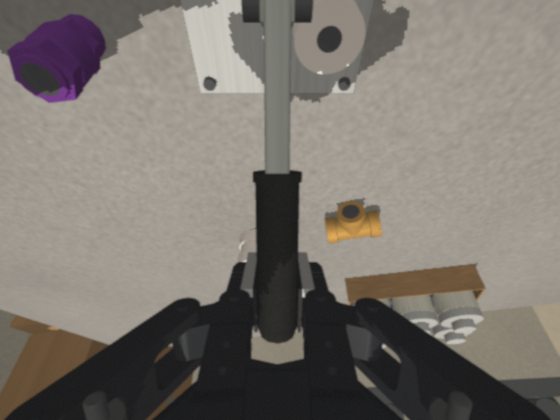

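Run:
```python
from h import *
print(PATH(102))
rows(102,-33,[(s,-33-(s-102)*0.2) for s in (107,114,122,131,140,149,158,167)])
```

```text
[-123.50210699  180.78049313]
ang [[-0.0, -1.0, 0.0], [-0.0, -2.4, 0.0], [0.0, -4.0, 0.0], [0.0, -5.8, -0.0], [0.0, -7.6, -0.0], [0.0, -9.4, 0.0], [0.0, -11.2, 0.0], [0.0, -13.0, 0.0]]
dp [[-0.0051, 0.0, 0.0004], [-0.0122, 0.0, 0.0006], [-0.0201, 0.0, 0.0005], [-0.029, 0.0, -0.0001], [-0.038, -0.0, -0.0014], [-0.047, -0.0, -0.0032], [-0.0556, -0.0, -0.0057], [-0.0637, 0.0, -0.0087]]
```

Call:
{"fn": "arm_command", "kwargs": {
  "angular": [
    [0,-1,0],
    [0,-2.4,0],
    [0,-4,0],
    [0,-5.8,0],
    [0,-7.6,0],
    [0,-9.4,0],
    [0,-11.2,0],
    [0,-13,0]
  ],
  "dp": [
    [-0.0051,0,0.0004],
    [-0.0122,0,0.0006],
    [-0.0201,0,0.0005],
    [-0.029,0,-0.0001],
    [-0.038,0,-0.0014],
    [-0.047,0,-0.0032],
    [-0.0556,0,-0.0057],
    [-0.0637,0,-0.0087]
  ],
  "claw": [0.9,0.9,0.9,0.9,0.9,0.9,0.9,0.9]
}}

```text
time_s: 8.35
tool_pos: [541.8, -136.6, 214.6]
tcp_rot: [-0.308, -0.213, 0.761, -0.53]
ft_force: [1.1, -3.4, -2.4]
opening: 0.207
```

Run:
```python
from h import *
s,p,r=st(); print(p,s["ft_force"],s["opening"],s["q"].round(3))
pn,rn=pose(167,-46); print(p-pn)
cv2.imwrite("pics/w7.png",vision.grab_frame("wrist")[:,:,::-1])
rows(167,-46,[(s,-46-(s-167)*0.12) for s in (175,183,191,199,206,213,219,225)])
```

```text
[ 541.79434184 -136.6408187   214.63015474] [ 1.12430638 -3.35311646 -2.43150688] 0.20741868356770027 [-0.05   0.571  1.702 -0.798  1.283  0.711]
[-1.20335309 -0.6892136   1.08619556]
ang [[0.0, -1.0, 0.0], [0.0, -1.9, 0.0], [0.0, -2.9, -0.0], [0.0, -3.8, -0.0], [0.0, -4.7, 0.0], [0.0, -5.5, -0.0], [0.0, -6.2, -0.0], [0.0, -7.0, 0.0]]
dp [[-0.0078, -0.0, -0.0016], [-0.0157, 0.0, -0.0038], [-0.0232, 0.0, -0.0066], [-0.0299, 0.0, -0.0102], [-0.0357, 0.0, -0.0138], [-0.0414, 0.0, -0.0176], [-0.0463, -0.0, -0.021], [-0.051, -0.0, -0.0246]]
```

View pics/w7.png

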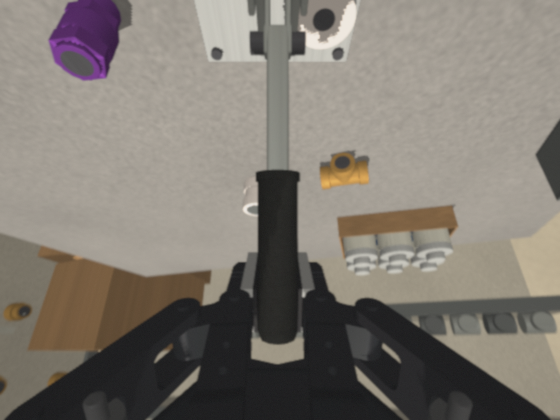

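Run:
```python
from h import *
rows(167,-46,[(s,-46-(s-167)*0.25) for s in (175,183,191,199,206,213,219,225)])
```

```text
ang [[-0.0, -2.0, 0.0], [0.0, -4.0, -0.0], [0.0, -6.0, -0.0], [0.0, -8.0, -0.0], [0.0, -9.8, -0.0], [0.0, -11.5, -0.0], [0.0, -13.0, 0.0], [0.0, -14.5, -0.0]]
dp [[-0.0078, -0.0, -0.0013], [-0.0157, -0.0, -0.0031], [-0.0232, -0.0, -0.0056], [-0.0301, 0.0, -0.0088], [-0.0359, 0.0, -0.0121], [-0.0417, -0.0, -0.0156], [-0.0467, 0.0, -0.0188], [-0.0515, -0.0, -0.0222]]
```

Call:
{"fn": "arm_command", "kwargs": {
  "angular": [
    [0,-2,0],
    [0,-4,0],
    [0,-6,0],
    [0,-8,0],
    [0,-9.8,0],
    [0,-11.5,0],
    [0,-13,0],
    [0,-14.5,0]
  ],
  "dp": [
    [-0.0078,0,-0.0013],
    [-0.0157,0,-0.0031],
    [-0.0232,0,-0.0056],
    [-0.0301,0,-0.0088],
    [-0.0359,0,-0.0121],
    [-0.0417,0,-0.0156],
    [-0.0467,0,-0.0188],
    [-0.0515,0,-0.0222]
  ],
  "claw": [0.9,0.9,0.9,0.9,0.9,0.9,0.9,0.9]
}}

```text
time_s: 9.2
tool_pos: [560.0, -87.7, 233.7]
tcp_rot: [-0.209, -0.145, 0.794, -0.552]
ft_force: [0.2, -5.6, -0.6]
opening: 0.209
```

Run:
```python
from h import *
s,p,r=st(); print(p,s["ft_force"],s["opening"],s["q"].round(3))
pn,rn=pose(225,-60.5); print(p-pn)
cv2.imwrite("pics/w8.png",vision.grab_frame("wrist")[:,:,::-1])
cv2.imwrite("pics/side8.png",vision.grab_frame("side")[120:300,180:400,::-1].repeat(3,0).repeat(3,1))
rows(225,-60.5,[(s,-60.5-(s-225)*0.25) for s in (228,231,234,237,240,242)])
print(S2W([0,-2,242])-S2W([0,-6,242]))
```

```text
[559.97824306 -87.68999272 233.70976744] [ 0.20386449 -5.59771013 -0.57436918] 0.2087362797785248 [ 0.085  0.663  1.616 -0.908  1.533  0.814]
[-1.30049361 -0.89462748  0.32836441]
ang [[0.0, -0.8, 0.0], [0.0, -1.5, -0.0], [0.0, -2.2, 0.0], [0.0, -3.0, 0.0], [0.0, -3.8, -0.0], [0.0, -4.2, 0.0]]
dp [[-0.0027, 0.0, -0.0011], [-0.0054, 0.0, -0.0022], [-0.008, 0.0, -0.0035], [-0.0104, 0.0, -0.0049], [-0.0128, 0.0, -0.0065], [-0.0143, 0.0, -0.0075]]
[[1.39428819 3.74912796 0.        ]]
```

View pics/w8.png

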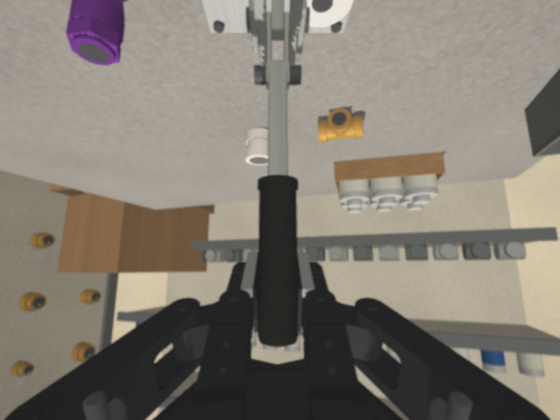

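View pics/side8.png

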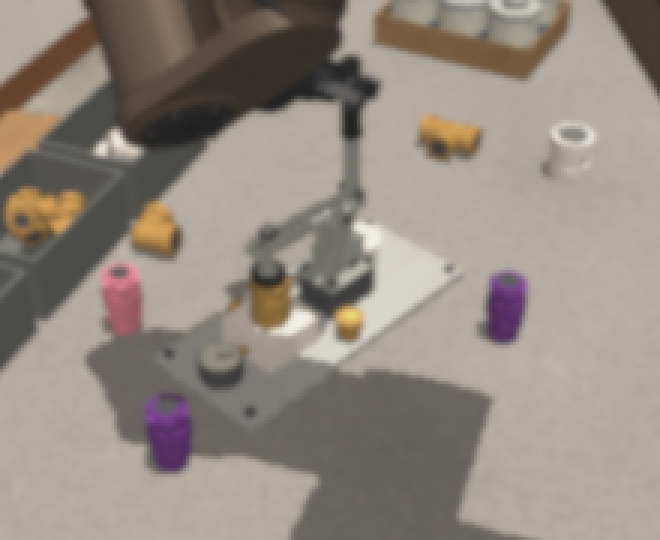

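Call:
{"fn": "arm_command", "kwargs": {
  "angular": [
    [0,-0.8,0],
    [0,-1.5,0],
    [0,-2.2,0],
    [0,-3,0],
    [0,-3.8,0],
    [0,-4.2,0],
    [0,-4.2,0],
    [0,-4.2,0]
  ],
  "dp": [
    [-0.0027,0,-0.0011],
    [-0.0054,0,-0.0022],
    [-0.008,0,-0.0035],
    [-0.0104,0,-0.0049],
    [-0.0128,0,-0.0065],
    [-0.0143,0,-0.0075],
    [-0.0165,0,-0.0085],
    [-0.0178,0,-0.0095]
  ],
  "claw": [0.9,0.9,0.9,0.9,0.9,0.9,0.9,0.9]
}}

```text
time_s: 10.1
tool_pos: [566.4, -69.7, 233.3]
tcp_rot: [-0.179, -0.125, 0.802, -0.556]
ft_force: [-0.5, -17.5, -3.6]
opening: 0.204
```

Run:
```python
from h import *
s,p,r=st(); print(p,s["ft_force"],s["opening"],s["q"].round(3))
pn,rn=pose(242,-64.7); d=p-pn;a=np.radians(YAW); print(d, "station y err",-np.sin(a)*d[0]+np.cos(a)*d[1], "Fy",-np.sin(a)*s["ft_force"][0]+np.cos(a)*s["ft_force"][1])
cv2.imwrite("pics/side9.png",vision.grab_frame("side")[120:300,180:400,::-1].repeat(3,0).repeat(3,1))
```

```text
[566.4290477  -69.67148703 233.28487944] [ -0.45784322 -17.51172406  -3.64227324] 0.20389101409891058 [ 0.123  0.702  1.586 -0.931  1.606  0.837]
[-0.49189982  1.95243044 -0.59532115] station y err 1.6585153569071693 Fy -16.5730149116915
```

View pics/side9.png

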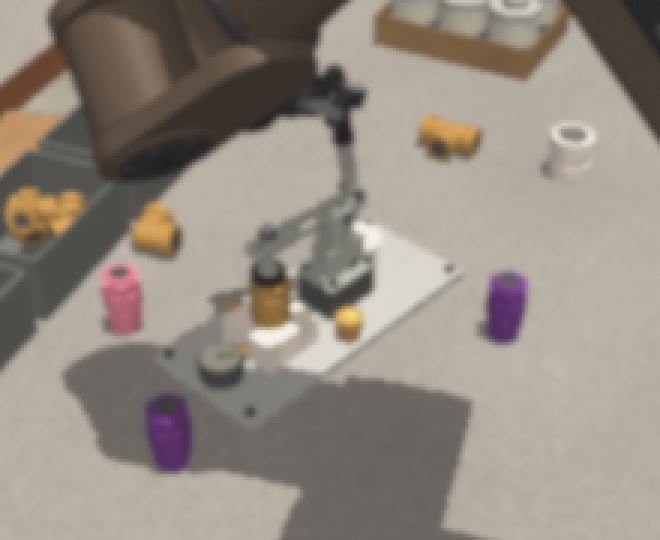

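Call:
{"fn": "arm_command", "kwargs": {
  "angular": [
    [0,0,0],
    [0,0,0],
    [0,0,0],
    [0,0,0],
    [0,0,0],
    [0,0,0]
  ],
  "dp": [
    [-0.002,0,-0.001],
    [-0.002,0,-0.001],
    [-0.002,0,-0.001],
    [-0.002,0,-0.001],
    [-0.002,0,-0.001],
    [-0.002,0,-0.001]
  ],
  "claw": [0.9,0.9,0.9,0.9,0.9,0.9]
}}

```text
time_s: 10.75
tool_pos: [566.8, -68.6, 233.2]
tcp_rot: [-0.179, -0.125, 0.802, -0.556]
ft_force: [-3.0, -22.1, -6.0]
opening: 0.203
```

Call:
{"fn": "arm_command", "kwargs": {
  "angular": [
    [0,0,0],
    [0,0,0],
    [0,0,0],
    [0,0,0],
    [0,0,0],
    [0,0,0],
    [0,0,0],
    [0,0,0]
  ],
  "dp": [
    [0.002,0,0.001],
    [0.002,0,0.001],
    [0.002,0,0.001],
    [0.002,0,0.001],
    [0.002,0,0.001],
    [0.002,0,0.001],
    [0.002,0,0.001],
    [0.002,0,0.001]
  ],
  "claw": [0.9,0.9,0.9,0.9,0.9,0.9,0.9,0.9]
}}

```text
time_s: 11.55
tool_pos: [566.3, -69.9, 233.3]
tcp_rot: [-0.179, -0.125, 0.802, -0.556]
ft_force: [-1.7, -14.0, -5.2]
opening: 0.204
```

Run:
```python
from h import *
s,p,r=st(); print(p,s["ft_force"],s["opening"],s["q"].round(3))
cv2.imwrite("pics/w10.png",vision.grab_frame("wrist")[:,:,::-1])
```

```text
[566.33904101 -69.92716393 233.31396035] [ -1.6913635  -14.03627311  -5.19467902] 0.20395382579693658 [ 0.123  0.702  1.586 -0.931  1.606  0.837]
```

View pics/w10.png

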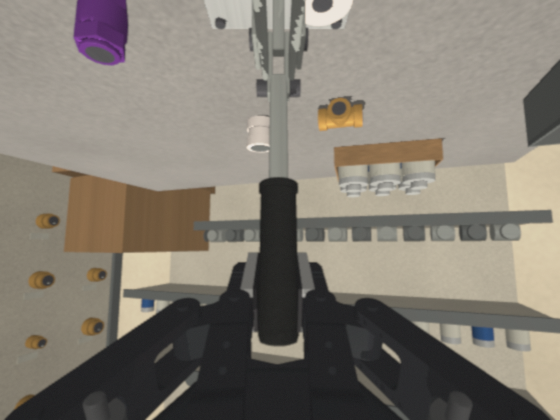

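Call:
{"fn": "arm_command", "kwargs": {
  "angular": [
    [0,0,0],
    [0,0,0],
    [0,0,0]
  ],
  "dp": [
    [0.0017,0,0.001],
    [0.0035,0,0.002],
    [0.0035,0,0.002]
  ],
  "claw": [0.9,0.9,0.9]
}}

```text
time_s: 11.9
tool_pos: [565.5, -72.5, 233.6]
tcp_rot: [-0.18, -0.126, 0.801, -0.557]
ft_force: [3.8, -0.9, -6.4]
opening: 0.207
```

Call:
{"fn": "arm_command", "kwargs": {
  "angular": [
    [0,0,0],
    [0,0,0],
    [0,0,0]
  ],
  "dp": [
    [0.0013,0,0.0008],
    [0.0025,0,0.0015],
    [0.0025,0,0.0015]
  ],
  "claw": [0.9,0.9,0.9]
}}

```text
time_s: 12.2
tool_pos: [564.5, -75.2, 234.1]
tcp_rot: [-0.18, -0.125, 0.801, -0.557]
ft_force: [4.8, 0.6, -7.4]
opening: 0.203
```

Run:
```python
from h import *
s,p,r=st(); g=p-r.apply([19,0,0]); a=np.radians(YAW)
f=lambda v:-np.sin(a)*(v[0]-O[0])+np.cos(a)*(v[1]-O[1])
print("grip y,z",f(g),g[2],s["ft_force"],p)
R2=R.from_quat([-0.179,-0.125,0.802,-0.556])
for q in ([566.8,-68.6,233.2],[566.3,-69.9,233.3],[565.5,-72.5,233.6]):
    g=np.array(q)-R2.apply([19,0,0]); print(f(g),g[2])
g=np.array([559.98,-87.69,233.7])-R.from_quat([-0.209,-0.145,0.794,-0.552]).apply([19,0,0]); print("s225",f(g),g[2],PATH(225))
cv2.imwrite("pics/side11.png",vision.grab_frame("side")[120:300,180:400,::-1].repeat(3,0).repeat(3,1))
```

```text
grip y,z -10.193369454709673 242.24096095859588 [ 4.79554725  0.56098346 -7.38805723] [564.46996542 -75.17783142 234.10424811]
-3.1968026965933 241.29615542306746
-4.5895553065936765 241.39615542306748
-7.305346117130025 241.69615542306747
s225 -24.114644155952984 243.04890773179068 [-22.82745196 242.73745066]
```

View pics/side11.png

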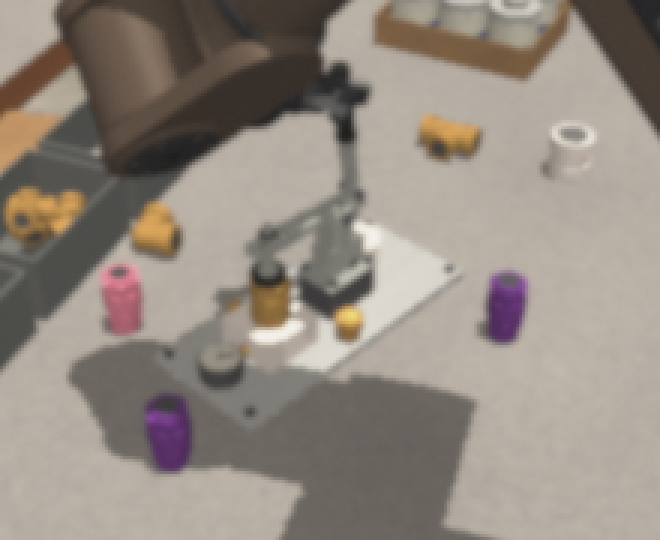

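```bash
cat >> h.py <<'E'
TIL=lambda s: float(np.interp(s,[0,102,167,225,242],[0,-33,-46,-60.5,-64.7]))
E
python3 - <<'E'
from h import *
rows(239,-64.7,[(s,TIL(s)) for s in (235,230,224,217,209,200,191,182)])
rows(182,TIL(182),[(s,TIL(s)) for s in (173,164,155,145,135,125,115,105)])
rows(105,TIL(105),[(s,TIL(s)) for s in (95,85,75,65,56,47,39,32)])
rows(32,TIL(32),[(s,TIL(s)) for s in (25,19,14,9,5,2,0)])
E
```

```text
ang [[0.0, 1.7, -0.0], [0.0, 3.0, -0.0], [0.0, 4.4, 0.0], [0.0, 6.2, 0.0], [0.0, 8.2, 0.0], [0.0, 10.4, 0.0], [0.0, 12.7, 0.0], [0.0, 15.0, -0.0]]
dp [[0.0034, -0.0, 0.0015], [0.0078, 0.0, 0.0033], [0.0134, -0.0, 0.0051], [0.02, -0.0, 0.007], [0.0276, -0.0, 0.0087], [0.0361, 0.0, 0.0104], [0.0446, -0.0, 0.0115], [0.0535, -0.0, 0.0114]]
ang [[-0.0, 2.2, -0.0], [0.0, 4.4, 0.0], [-0.0, 6.2, 0.0], [-0.0, 8.2, 0.0], [-0.0, 10.2, 0.0], [-0.0, 12.2, 0.0], [-0.0, 14.2, 0.0], [-0.0, 16.2, 0.0]]
dp [[0.009, 0.0, 0.0013], [0.0178, -0.0, 0.0021], [0.0265, 0.0, 0.0025], [0.0366, 0.0, 0.002], [0.0467, 0.0, 0.0008], [0.0565, 0.0, -0.0012], [0.066, 0.0, -0.0037], [0.0756, 0.0, -0.007]]
ang [[0.0, 2.9, 0.0], [0.0, 6.1, 0.0], [0.0, 9.3, 0.0], [0.0, 12.6, -0.0], [-0.0, 15.5, 0.0], [-0.0, 18.4, 0.0], [0.0, 21.0, 0.0], [0.0, 23.2, 0.0]]
dp [[0.0101, -0.0, -0.0015], [0.0198, -0.0, -0.0041], [0.0295, -0.0, -0.0073], [0.0391, 0.0, -0.0111], [0.0472, -0.0, -0.0154], [0.0546, -0.0, -0.0208], [0.0612, -0.0, -0.0257], [0.0669, 0.0, -0.0301]]
ang [[-0.0, 2.3, 0.0], [-0.0, 4.2, -0.0], [-0.0, 5.8, -0.0], [0.0, 7.4, 0.0], [-0.0, 8.7, 0.0], [-0.0, 9.7, 0.0], [-0.0, 10.4, -0.0]]
dp [[0.0069, -0.0, -0.0019], [0.0126, -0.0, -0.0043], [0.0171, -0.0, -0.0069], [0.0215, -0.0, -0.0096], [0.0249, -0.0, -0.0122], [0.0272, 0.0, -0.0143], [0.0288, -0.0, -0.0158]]
```

Call:
{"fn": "arm_command", "kwargs": {
  "angular": [
    [0,1.7,0],
    [0,3,0],
    [0,4.4,0],
    [0,6.2,0],
    [0,8.2,0],
    [0,10.4,0],
    [0,12.7,0],
    [0,15,0]
  ],
  "dp": [
    [0.0034,0,0.0015],
    [0.0078,0,0.0033],
    [0.0134,0,0.0051],
    [0.02,0,0.007],
    [0.0276,0,0.0087],
    [0.0361,0,0.0104],
    [0.0446,0,0.0115],
    [0.0535,0,0.0114]
  ],
  "claw": [0.9,0.9,0.9,0.9,0.9,0.9,0.9,0.9]
}}

```text
time_s: 13.05
tool_pos: [545.7, -125.6, 222.0]
tcp_rot: [-0.284, -0.197, 0.77, -0.536]
ft_force: [5.0, 3.7, -2.9]
opening: 0.2
```

Call:
{"fn": "arm_command", "kwargs": {
  "angular": [
    [0,2.2,0],
    [0,4.4,0],
    [0,6.2,0],
    [0,8.2,0],
    [0,10.2,0],
    [0,12.2,0],
    [0,14.2,0],
    [0,16.2,0]
  ],
  "dp": [
    [0.009,0,0.0013],
    [0.0178,0,0.0021],
    [0.0265,0,0.0025],
    [0.0366,0,0.002],
    [0.0467,0,0.0008],
    [0.0565,0,-0.0012],
    [0.066,0,-0.0037],
    [0.0756,0,-0.007]
  ],
  "claw": [0.9,0.9,0.9,0.9,0.9,0.9,0.9,0.9]
}}

```text
time_s: 13.85
tool_pos: [527.0, -175.7, 168.2]
tcp_rot: [-0.39, -0.27, 0.723, -0.502]
ft_force: [4.7, 2.6, 0.4]
opening: 0.204
```

Run:
```python
from h import *
s,p,r=st(); print(p,s["ft_force"],s["opening"],s["q"].round(3))
pn,rn=pose(105,TIL(105)); print(p-pn)
cv2.imwrite("pics/side12.png",vision.grab_frame("side")[120:300,180:400,::-1].repeat(3,0).repeat(3,1))
```

```text
[ 527.03234014 -175.68931596  168.24104006] [4.65565947 2.62989173 0.43038721] 0.20442939757273987 [-0.191  0.55   1.785 -0.685  1.032  0.595]
[-1.81771918 -1.69586514  0.69076216]
```

View pics/side12.png

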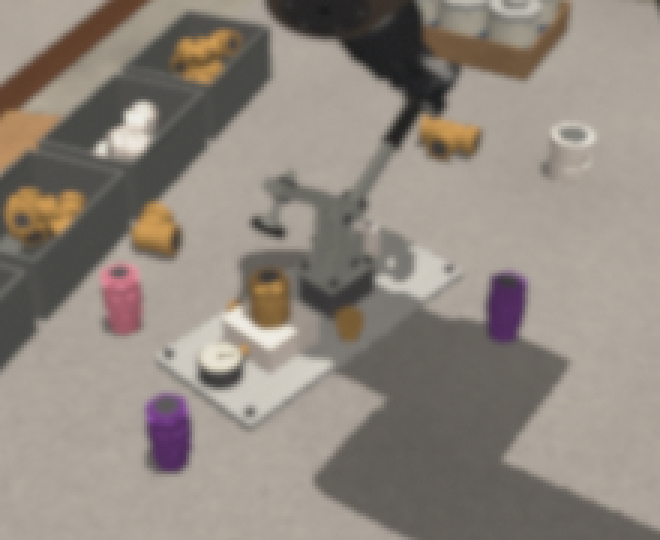

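Clamp is following; the valve stayed in its nest. Continue to fully open.

Call:
{"fn": "arm_command", "kwargs": {
  "angular": [
    [0,2.9,0],
    [0,6.1,0],
    [0,9.3,0],
    [0,12.6,0],
    [0,15.5,0],
    [0,18.4,0],
    [0,21,0],
    [0,23.2,0]
  ],
  "dp": [
    [0.0101,0,-0.0015],
    [0.0198,0,-0.0041],
    [0.0295,0,-0.0073],
    [0.0391,0,-0.0111],
    [0.0472,0,-0.0154],
    [0.0546,0,-0.0208],
    [0.0612,0,-0.0257],
    [0.0669,0,-0.0301]
  ],
  "claw": [0.9,0.9,0.9,0.9,0.9,0.9,0.9,0.9]
}}

```text
time_s: 14.7
tool_pos: [522.8, -187.1, 95.9]
tcp_rot: [-0.527, -0.365, 0.63, -0.438]
ft_force: [0.1, -3.2, 3.5]
opening: 0.207
```

Call:
{"fn": "arm_command", "kwargs": {
  "angular": [
    [0,2.3,0],
    [0,4.2,0],
    [0,5.8,0],
    [0,7.4,0],
    [0,8.7,0],
    [0,9.7,0],
    [0,10.4,0],
    [0,10.4,0]
  ],
  "dp": [
    [0.0069,0,-0.0019],
    [0.0126,0,-0.0043],
    [0.0171,0,-0.0069],
    [0.0215,0,-0.0096],
    [0.0249,0,-0.0122],
    [0.0272,0,-0.0143],
    [0.0288,0,-0.0158],
    [0.0288,0,-0.0158]
  ],
  "claw": [0.9,0.9,0.9,0.9,0.9,0.9,0.9,0.9]
}}

```text
time_s: 15.5
tool_pos: [526.2, -177.7, 64.3]
tcp_rot: [0.581, 0.403, -0.581, 0.403]
ft_force: [-0.9, -9.6, -3.5]
opening: 0.207
```

Run:
```python
from h import *
s,p,r=st(); print(p,s["ft_force"],s["opening"],s["q"].round(3))
pn,rn=pose(0,0); print(p-pn)
cv2.imwrite("pics/side13.png",vision.grab_frame("side")[120:300,180:400,::-1].repeat(3,0).repeat(3,1))
```

```text
[ 526.22742812 -177.7384717    64.28736896] [-0.92799626 -9.59179182 -3.47192825] 0.20702990337472596 [-0.445  0.619  1.882  0.002  0.641 -0.089]
[-2.06391753 -2.24268511  0.28736896]
```

View pics/side13.png

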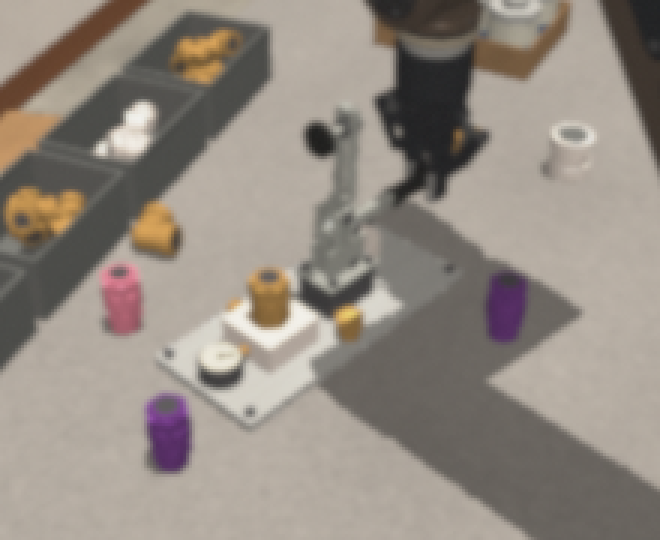

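Call:
{"fn": "arm_command", "kwargs": {
  "angular": [
    [0,0,0],
    [0,0,0],
    [0,0,0],
    [0,0,0],
    [0,0,0],
    [0,0,0],
    [0,0,0],
    [0,0,0]
  ],
  "dp": [
    [0,0,0],
    [0,0,0],
    [0,0,0],
    [-0.03,0,0],
    [-0.075,0,0],
    [-0.125,0,0],
    [-0.175,0,0],
    [-0.22,0,0]
  ],
  "claw": [-0.3,-0.3,-0.3,-0.3,-0.3,-0.5,-0.8,-0.8]
}}

```text
time_s: 16.35
tool_pos: [526.2, -176.4, 286.9]
tcp_rot: [0.581, 0.404, -0.58, 0.403]
ft_force: [0.9, -0.3, -0.4]
opening: 0.9
```

Run:
```python
from h import *
s,p,r=st(); print(p,s["ft_force"],s["opening"])
t=S2W([0,85,310])[0]; t2=S2W([0,85,250])[0]; print(t,rel(p,r,t,ori(0)),rel(p,r,t2,ori(0)))
cv2.imwrite("pics/side14.png",vision.grab_frame("side")[120:300,180:400,::-1].repeat(3,0).repeat(3,1))
```

```text
[ 526.15630381 -176.42155732  286.92593594] [ 0.85000177 -0.32964743 -0.39317865] 0.8998547870933777
[604.62862402  29.76896911 310.        ] (array([-0.0227,  0.0017, -0.2206]), array([ 0.01, -0.09, -0.04])) (array([ 0.0373,  0.0017, -0.2206]), array([ 0.01, -0.09, -0.04]))
```

View pics/side14.png

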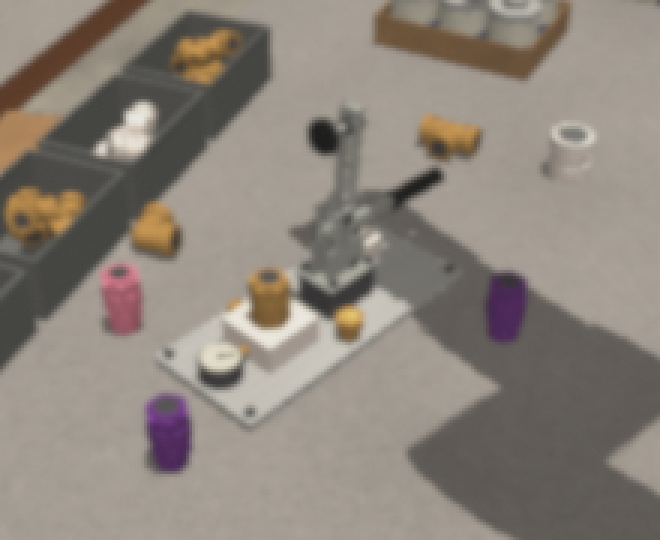

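Call:
{"fn": "arm_command", "kwargs": {
  "angular": [
    [0,0,0],
    [0,0,0],
    [0,0,0],
    [0,0,0],
    [0,0,0],
    [0,0,0],
    [0,0,0]
  ],
  "dp": [
    [-0.023,0.001,-0.03],
    [-0.023,0.001,-0.07],
    [-0.023,0.001,-0.11],
    [-0.023,0.001,-0.15],
    [-0.023,0.0015,-0.19],
    [-0.023,0.0017,-0.2206],
    [-0.023,0.0017,-0.2206]
  ],
  "claw": [-1,-1,-1,-1,-1,-1,-1]
}}

```text
time_s: 17.1
tool_pos: [605.5, 32.6, 307.0]
tcp_rot: [0.58, 0.405, -0.58, 0.404]
ft_force: [-0.8, -1.1, -0.2]
opening: 1.001
```

Run:
```python
from h import *
s,p,r=st(); print(p,s["ft_force"],s["opening"])
c=vision.calibration("wrist"); im=vision.grab_frame("wrist")[:,:,::-1].copy(); cv2.imwrite("pics/w15.png",im)
import pickle; pickle.dump(c,open("w15.pkl","wb"))
print(proj("wrist",S2W([[0,85,88],[32,117,40],[-32,117,40],[-32,53,40],[32,53,40]]),c))
```

```text
[605.5049137   32.63463986 306.97609762] [-0.84190107 -1.1251501  -0.20237248] 1.0013841669263321
[[277.387578   182.10701035]
 [300.6118684  151.72869485]
 [254.27799967 151.59111413]
 [255.22159763 196.2620574 ]
 [299.37867345 196.39111155]]
```

View pics/w15.png

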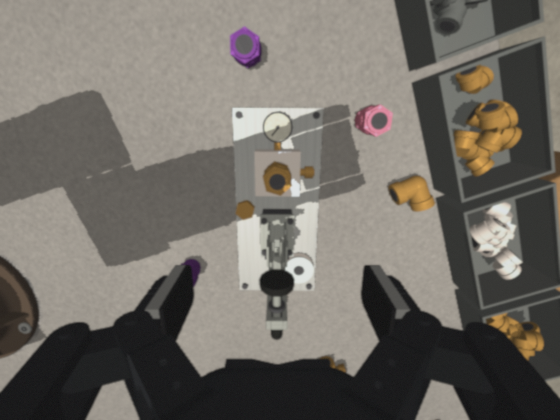

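Run:
```python
from h import *
s,p,r=st(); print(p,s["ft_force"],s["opening"])
t2=S2W([0,85,44])[0]; print(rel(p,r,t2,ori(0)))
```

```text
[605.03079219  30.95747584 306.96332812] [-0.14492787 -0.7151922  -0.59644783] 0.9950037177110296
(array([0.263 , 0.0003, 0.0016]), array([ 0.15, -0.08,  0.05]))
```

Call:
{"fn": "arm_command", "kwargs": {
  "angular": [
    [0,0,0],
    [0,0,0],
    [0,0,0],
    [0,0,0],
    [0,0,0],
    [0,0,0],
    [0,0,0],
    [0,0,0]
  ],
  "dp": [
    [0.035,0,0.0005],
    [0.075,0,0.001],
    [0.115,0,0.001],
    [0.15,0,0.001],
    [0.185,0,0.001],
    [0.215,0,0.001],
    [0.235,0,0.001],
    [0.235,0,0.001]
  ],
  "claw": [-1,-1,-1,-1,-1,-1,-1,-1]
}}

```text
time_s: 17.95
tool_pos: [603.2, 27.8, 70.1]
tcp_rot: [-0.58, -0.405, 0.582, -0.402]
ft_force: [-0.5, -0.2, 1.3]
opening: 1.005
```

Run:
```python
from h import *
s,p,r=st(); print(p,s["ft_force"],s["opening"])
t2=S2W([0,85,44])[0]; print(rel(p,r,t2,ori(0)))
c=vision.calibration("wrist"); im=vision.grab_frame("wrist")[:,:,::-1].copy(); cv2.imwrite("pics/w16.png",im)
cv2.imwrite("pics/side16.png",vision.grab_frame("side")[120:300,180:400,::-1].repeat(3,0).repeat(3,1))
print(proj("wrist",S2W([[0,85,88]]),c))
```

```text
[603.24415084  27.78270141  70.05778814] [-0.46283952 -0.19404179  1.30977722] 1.0049488415247434
(array([ 0.0261,  0.0007, -0.0023]), array([-0.06, -0.  ,  0.27]))
[[278.34022542 280.41254626]]
```

View pics/w16.png

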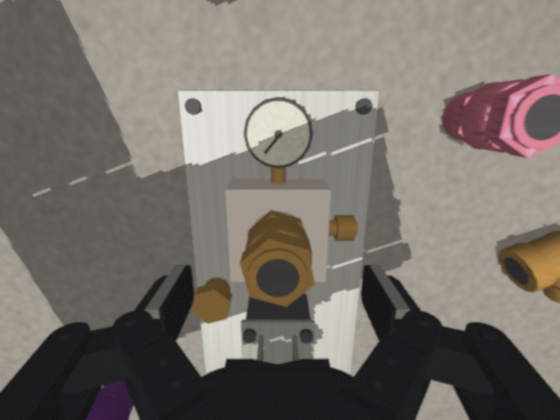

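View pics/side16.png

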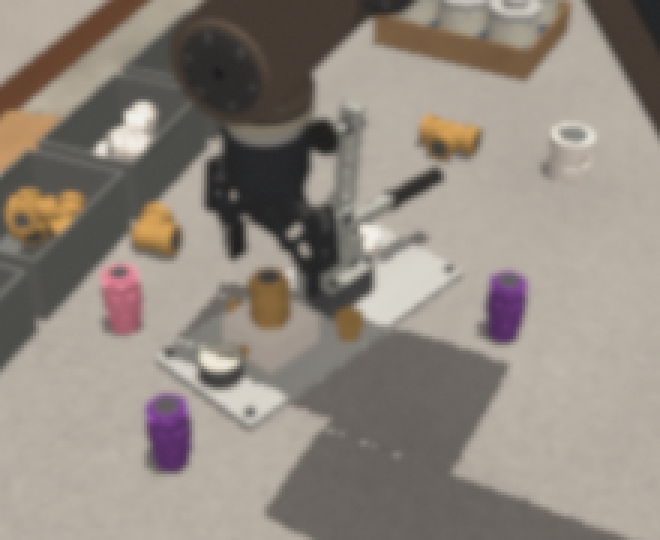

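Call:
{"fn": "arm_command", "kwargs": {
  "angular": [
    [0,0,0],
    [0,0,0],
    [0,0,0],
    [0,0,0],
    [0,0,0],
    [0,0,0],
    [0,0,0],
    [0,0,0]
  ],
  "dp": [
    [0.012,0.0005,-0.001],
    [0.02,0.0005,-0.0015],
    [0.025,0.0005,-0.002],
    [0.025,0.0005,-0.002],
    [0.025,0.0005,-0.002],
    [0.025,0.0005,-0.002],
    [0.025,0.0005,-0.002],
    [0.025,0.0005,-0.002]
  ],
  "claw": [-1,-1,-0.5,0.0,0.4,0.8,0.8,0.8],
  "newtons": 60
}}

```text
time_s: 18.85
tool_pos: [605.9, 30.6, 48.0]
tcp_rot: [0.581, 0.404, -0.58, 0.403]
ft_force: [-4.1, 1.4, 6.2]
opening: 0.422
```

Run:
```python
from h import *
s,p,r=st(); print(p,s["ft_force"],s["opening"],s["q"].round(3))
im=vision.grab_frame("wrist")[:,:,::-1].copy(); cv2.imwrite("pics/w17.png",im)
```

```text
[605.88521751  30.62796056  48.04474634] [-4.05222599  1.35189827  6.21160696] 0.4221381627104026 [-0.059  0.693  1.76   0.003  0.688  0.295]
```

View pics/w17.png

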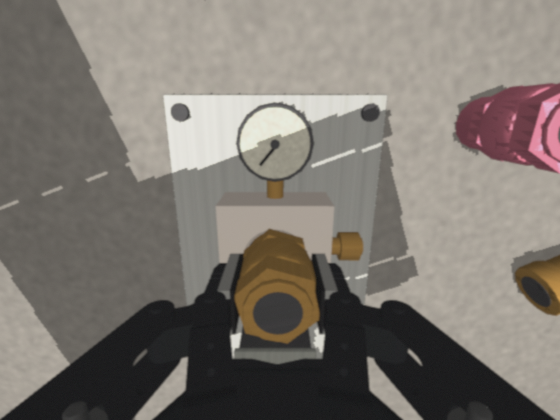

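Call:
{"fn": "arm_command", "kwargs": {
  "angular": [
    [0,0,0],
    [0,0,0],
    [0,0,0],
    [0,0,0],
    [0,0,0],
    [0,0,0],
    [0,0,0],
    [0,0,0]
  ],
  "dp": [
    [-0.003,0,0],
    [-0.008,0,0],
    [-0.015,0,0],
    [-0.023,0,0],
    [-0.032,0,0],
    [-0.045,0,0],
    [-0.06,0,0],
    [-0.075,0,0]
  ],
  "claw": [0.8,0.8,0.8,0.8,0.8,0.8,0.8,0.8],
  "newtons": 80
}}

```text
time_s: 19.7
tool_pos: [606.2, 30.3, 124.1]
tcp_rot: [0.581, 0.404, -0.58, 0.403]
ft_force: [0.2, -1.0, -2.9]
opening: 0.418
```

Run:
```python
from h import *
s,p,r=st(); print(p,s["ft_force"],s["opening"])
cv2.imwrite("pics/w18.png",vision.grab_frame("wrist")[:,:,::-1])
cv2.imwrite("pics/side18.png",vision.grab_frame("side")[120:300,180:400,::-1].repeat(3,0).repeat(3,1))
```

```text
[606.18981813  30.31448291 124.05898003] [ 0.22894564 -1.00044364 -2.862678  ] 0.4184011209403997
```

View pics/side18.png

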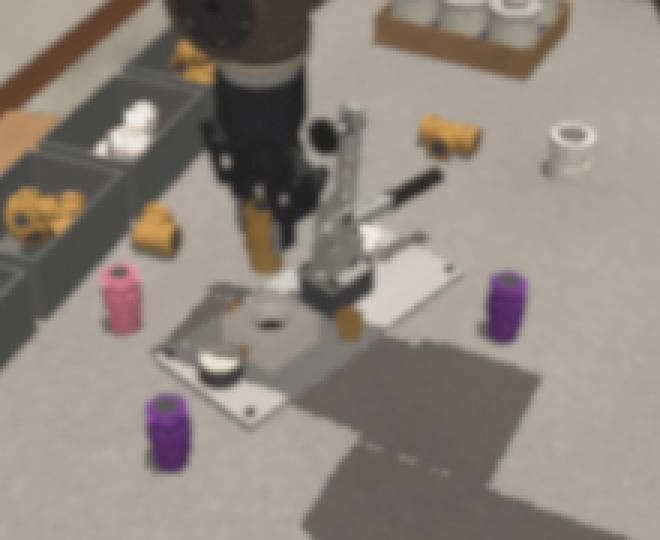

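Call:
{"fn": "arm_command", "kwargs": {
  "angular": [
    [0,0,0],
    [0,0,0],
    [0,0,0],
    [0,0,0],
    [0,0,0],
    [0,6,0],
    [0,13,0],
    [0,20,0]
  ],
  "dp": [
    [-0.02,0,0],
    [-0.045,0,0],
    [-0.075,0,0],
    [-0.105,0,0],
    [-0.135,0,0],
    [-0.165,0,0],
    [-0.185,0,0],
    [-0.195,0,0]
  ],
  "claw": [0.8,0.8,0.8,0.8,0.8,0.8,0.8,0.8]
}}

```text
time_s: 20.6
tool_pos: [606.4, 30.3, 319.9]
tcp_rot: [0.675, 0.468, -0.468, 0.327]
ft_force: [-0.2, 0.5, -3.5]
opening: 0.422
```

Call:
{"fn": "arm_command", "kwargs": {
  "angular": [
    [0,5,0],
    [0,10,0],
    [0,15,0],
    [0,20,0],
    [0,25,0],
    [0,31,0],
    [0,36,0],
    [0,40,0]
  ],
  "dp": [
    [0,0,0],
    [0,0,0],
    [0,0,0],
    [0,0,0],
    [0,0,0],
    [0,0,0],
    [0,0,0],
    [0,0,0]
  ],
  "claw": [0.8,0.8,0.8,0.8,0.8,0.8,0.8,0.8]
}}

```text
time_s: 21.4
tool_pos: [605.8, 29.5, 317.0]
tcp_rot: [0.794, 0.551, -0.211, 0.146]
ft_force: [0.0, 0.0, -2.5]
opening: 0.42
```

Call:
{"fn": "arm_command", "kwargs": {
  "angular": [
    [0,0,0],
    [0,0,0],
    [0,0,0],
    [0,0,0],
    [0,0,0],
    [0,0,0]
  ],
  "dp": [
    [0,0,0],
    [0,0,0],
    [0,0,0],
    [0,0,0],
    [0,0,0],
    [0,0,0]
  ],
  "claw": [0.8,0.8,0.8,0.8,0.8,0.8]
}}

```text
time_s: 22.0
tool_pos: [605.9, 30.3, 317.8]
tcp_rot: [0.793, 0.551, -0.212, 0.148]
ft_force: [-0.7, 0.3, -3.1]
opening: 0.42
```

Run:
```python
from h import *
s,p,r=st(); print(p,s["ft_force"],s["opening"],s["q"].round(3),s["qvel"].round(4)); print("tilt",np.degrees(np.arccos(-r.as_matrix()[2,0])))
cv2.imwrite("pics/w19.png",vision.grab_frame("wrist")[:,:,::-1])
cv2.imwrite("pics/side19.png",vision.grab_frame("side")[70:300,150:400,::-1].repeat(3,0).repeat(3,1)[:590])
```

```text
[605.92127536  30.27035537 317.78778074] [-0.66191205  0.31638802 -3.10155221] 0.4201965421433723 [-0.441  0.443  1.774  1.097  1.327 -0.61 ] [-0.0014  0.0031  0.0021 -0.0001  0.0002 -0.0003]
tilt 60.07240941650622
```

View pics/side19.png

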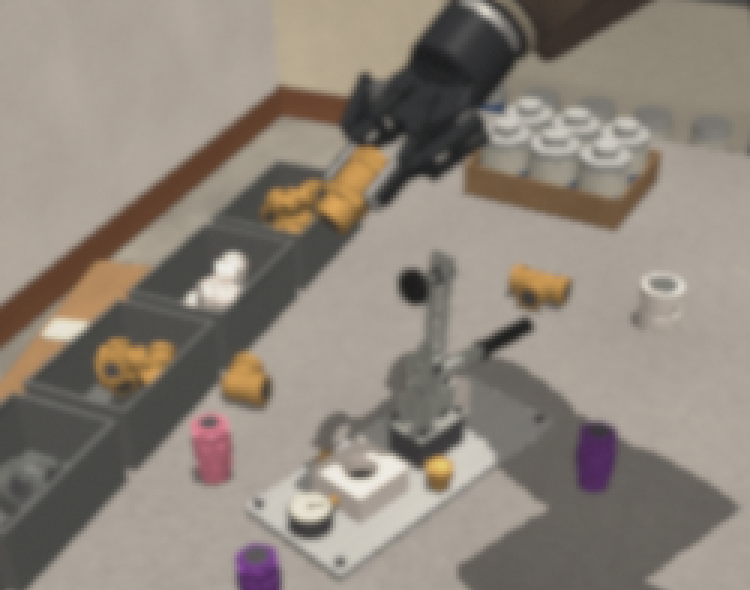

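View pics/w19.png

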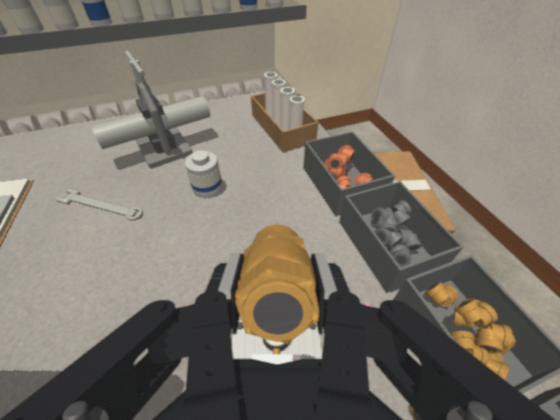

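```bash
python3 -c "
from plant import ctrl; print(ctrl.finish_job())"
```

```text
the job is handed in; nothing more can be done
None
```

I handed the job in at about 22 s with the valve held in the fingers. The interface reports no verdict.

**Clamp locked:** My first pull lost the handle mid-swing because I leaned the fingers the wrong way. It stayed put, and I re-gripped it leaning the other way and brought it over. I held it against the stop for about 1.4 s with 14–22 N pushing back. The grip stood at station y of about -4 mm, well past dead centre at -15 mm. The joint angle and the pad force could not be read, so I inferred the lock from this position, the force and the side view.

**Clamp reopened:** I brought the handle back along its path. The pictures show the clamp arm fully open and the valve still in the nest. The arm was still open in the last picture.

**Final hold:**
- The tool reads 60.1° from upright, with the end of the fingers at 318 mm. That puts the valve's foot at about 0.3 m, well clear of the station.
- The arm is still, gripping at 80 N, with 3.1 N of valve weight on it. In the wrist picture the valve sits straight in the fingers.

**Other things:** None of them looked moved in the pictures, but I did not measure their positions.

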